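# Charge the wax melting tank through its tip skip

## Robot

A 6-joint arm with a two-finger parallel gripper is mounted at the origin on the work surface. World frame = base frame: x ahead of the robot, y to its left, z up, the work surface at z = 0. Lengths are in m, angles in degrees, forces in N, time in s.
With the tool pointing down it reaches from about 0.3 to 0.875 m from the base axis. Payload 6.4 kg.
Tool frame: the origin (TCP) lies at the very end of the fingers, on their centre line; the grasp point (between the pads) lies 19 mm behind it; y points along the fingers, x is the direction in which the jaws open and shut, and the axes are right-handed (so a half turn about y gives the same grasp; the last joint's range is limited). The gripper opens to 85 mm and grips with 20 to 120 N. Pads are 22 mm wide; open, the fingers measure 114 mm over their backs; the gripper's body (76 mm by 85 mm) begins 54 mm behind the grasp point. The pads swing forward as they close: fully open they stand 13 mm farther back than shut.
Start: joints at [-86.133, 10.359, 92.074, -0, 77.567, -11.82], TCP at [0.155, -0.554, 0.231] pointing down, gripper open.
Joint ranges: [-171.53, 171.53], [-51.25, 118.39], [17.06, 147.69], [-65.23, 245.23], [0, 150.52], [-178.68, 178.68]. Speed limits (degrees/s): [147.25, 147.25, 172.46, 180, 180, 180].

## Interface

Orientations are given as a 3x3 rotation matrix whose columns are the frame's x, y, z axes.
In Python, from rig import state, get_image, close_job gives the robot as it stands. The module is installed in compiled form; this text tells all that it offers.
- The arm moves only by the tool drive_tool, never from a script. Its argument "deltas" is a list of rows, each an object with "claw": the gripper's target within -1 to 1 (shut at 1, half-way at 0, fully open at -1); "translation": the shift along the world's x, y, z in mm, a list of three; "twist": the turn, a rotation vector about the world's x, y, z in degrees, a list of three. In form: [{"claw": claw, "translation": [tx, ty, tz], "twist": [ax, ay, az]}, ...]. A call has 1 to 10 rows; each row shifts and turns the commanded pose from where the row before left it; what a row does not reach is not made up. A row lasts 1/10 s, in which the tool goes at most 50 mm and 8.59 degrees, less where a joint would pass 70% of its speed; a pose out of reach is approached as far as the arm can. A call is refused whole if a number of a shift passes 50 or a number of a turn 8.59, either way. A call with a gripper value outside its range is refused whole. The fingers move at their own pace and stop on an object; "grip_force" is the grip in N (left out, the last holds). Time passes only in rows, so rows that do not move let the fingers close. It gives the time, the measured TCP pose, the force and the opening at its end, in the units of the state.
- state(): the state, without advancing time (a new reading comes with each control period).
- get_image(name): name is "scene" or "side" or "wrist"; returns a dict with "frame" (384x512x3 uint8, blue, green, red), "fov_y" (degrees; the focal length in pixels is half the picture's height over the tangent of half this angle, whatever the lens; pixels are square), "cx", "cy" (the principal point, pixels), "k1" (the pictures are not rectified: a ray, as slopes to the right and down, at radius r is drawn at 1 + k1 r^2 times it, then the intrinsics apply), "R" (3x3) and "t" (3): a world point X has camera coordinates R X + t; the wrist camera has in their place "tool_from_camera" (4x4, takes a point from camera to tool coordinates, whose origin is the TCP and whose axes are the tool frame's). Camera axes: x right, y down, z forward; pixel columns grow to the right and rows downward; lengths in m; the calibration is good to about 2 mm. A picture is of the moment at which its call begins: read the wrist's pose just before it. There is no depth.
- close_job(): hands the job in, once; it reports no verdict.
The state is a dict: "time_s": time; "qpos": joint angles; "qvel": joint speeds; "joint_torque": joint torques, N m; "position": TCP position; "ee_rot": TCP orientation; "ft_force": force on the tool from outside, world axes, zero at the start; "wrist_torque": the same for the moment, N m; "grip_width": opening from 0.0 (shut) to 1.0 (fully open).
Only numpy, scipy, OpenCV 4.12 (cv2) and the standard library are available. Lean on these libraries where they do the work, as an engineer would, in place of code of your own. Each camera call takes 0.05 s, during which the arm holds its last target.

## Task

Charge the melting tank: swing its hinged flap up past vertical and lower it gently all the way onto its stop post, then take the two wax blocks from the sloping rack and set them gently, one after the other, in the middle of the counterweighted tip skip, so that the weight of the second trips it and both blocks slide into the tank; do not tip the skip by hand. Then swing the empty skip back fully upright by its side bar, with the flap left open, and leave the pitcher, jar and tin alone.

Things in the scene. Friction and masses are not known exactly. Their poses are not given: they have to be found in the camera images.
- station: Fixed station: dark base plate, open steel tank with flap, tip skip, stop post. Origin on the table, z up, +x from skip to tank; yaw within 0.25 rad of world. In its frame (mm): tank outside x -23..149, y -74..74, rim z 90, walls 6. Skip pivot (along y) x -100, z 130; two brackets y -80 and 80, up to z 146. Flap hinge (along x) on the +y rim. Stop post x 63, y 172, 163 high.
- tank (a point): Centre of the tank's inner floor. The tank is 160 mm (x) by 136 mm (y) inside, its rim 76 mm above this point. Axes as the station.
- flap (a joint): Angle of the aluminium flap (rad): 0 = shut, lying flat on the tank; it rises with the value, 1.57 = upright; 2.35 = fully open, leaning on its stop on the station's +y side. 0.4 kg; nearly free hinge: let go before the stop, it falls.
- flap_hinge (a point): Point on the flap's hinge axis, level with the middle of its handle. Axis parallel to the station's x. Panel 176 (along the axis) x 148 x 6 mm.
- flap_bar (a point): Middle of the flap's D-handle: round bar 12 mm thick, 90 mm long, parallel to the hinge, 190 mm from the hinge axis, in the plane of the panel, with a 36 mm free gap between bar and panel edge. At angle a it lies, from the hinge, 190*cos(a) mm to the station's -y and 190*sin(a) mm up.
- skip (a joint): Skip angle (rad): 0 upright, pan level, on its rear stop; 1.35 fully tipped to the station's +x, over the tank. Over-centre: empty it falls upright below about 0.7 and stays tipped above 0.9. Lightly damped. About 225 g in mid-pan trips it: one block set down gently does not, two do. Pressing the pan down with about 1 N may trip it too.
- pan (a point): Middle of the skip's pan floor (upper side). Axes turn with the skip; as the station's when upright. Pan inside 114 (x) by 116 mm (y), side walls 24 high, rear wall (-x) 30 mm, +x end open. A block lies in it with its length along x; jaws opened to 65 mm fit between the side walls. Upright: 80 mm above the pivot axis, 50 mm to +x of it.
- skip_pivot (a point): Point on the skip's pivot axis, midway between the brackets. Axis parallel to the station's y.
- skip_bar (a point): Grip point on the skip's side bar: round, 12 mm thick, parallel to the pivot axis, sticking out to the station's -y from 62 to 142 mm off the pan's middle; this point is 120 mm off it. From the pivot axis, at skip angle b (mm): station x = 50 cos b + 90 sin b, z = 90 cos b - 50 sin b.
- rack: Plywood rack, fixed: board 280 (y) x 170 mm sloping 32 degrees, rising towards its own +x (away from the robot). Origin on the table under the board's middle, z up; the board's top face is 58 mm up there. Two blocks lie side by side on it, each against two pegs (10 mm thick, 20 mm tall) below its lower long side, 38 mm either side of its place's middle.
- wax_a: Cream wax block on the rack's +y half, about 160 g. Origin at the centre of its underside. Own axes: x its 45 mm width (the way to grip it, up the slope on the rack), y its 100 mm length (too long to grip), z its 40 mm height (square off the board on the rack).
- wax_a_mid (a point): Centre of that block, axes as the block's.
- wax_b: Cream wax block on the rack's -y half, the same as the other in size, mass, origin and axes.
- wax_b_mid (a point): Centre of the second block, axes as the block's.
- pitcher: Bystander: aluminium pitcher with a handle, 96 mm across, 130 mm high; origin at the centre of its underside.
- candle_jar: Bystander: black candle jar, 74 mm across, 90 mm high; origin at the centre of its underside.
- wick_tin: Bystander: round aluminium tin, 66 mm across, 60 mm high; origin at the centre of its underside.
Things that resemble listed ones, but are neither listed nor needed, are in the scene too. Leave any turquoise or yellow look-alike of the wax_b alone. What is shaped like the wax_a but blue or yellow is not meant.

How it is judged (in metres and radians):
On the way, in this order (a step that is already met when the one before it is completed fails the run):
1. the flap rests fully open on its stop (angle over 2.25 rad), still (value of joint flap above 2.25 rad and velocity of joint flap below 0.1 rad/s), for 0.2 s.
2. one block lies let go in the pan, the skip still upright (value of joint skip below 0.1 rad and value of joint flap above 2.25 rad and ((x of wax_a_mid in the frame of pan between -0.05 and 0.05 m and y of wax_a_mid in the frame of pan between -0.05 and 0.05 m and z of wax_a_mid in the frame of pan between 0.005 and 0.09 m and contact force between the fingers and wax_a below 0.2 N) or (x of wax_b_mid in the frame of pan between -0.05 and 0.05 m and y of wax_b_mid in the frame of pan between -0.05 and 0.05 m and z of wax_b_mid in the frame of pan between 0.005 and 0.09 m and contact force between the fingers and wax_b below 0.2 N))), for 0.3 s.
3. both blocks are in the pan (x of wax_a_mid in the frame of pan between -0.05 and 0.05 m and y of wax_a_mid in the frame of pan between -0.05 and 0.05 m and z of wax_a_mid in the frame of pan between 0.005 and 0.09 m and x of wax_b_mid in the frame of pan between -0.05 and 0.05 m and y of wax_b_mid in the frame of pan between -0.05 and 0.05 m and z of wax_b_mid in the frame of pan between 0.005 and 0.09 m and value of joint skip below 0.5 rad), for 0.02 s.
4. the skip has tipped (over 1.1 rad) and both blocks are in the tank (value of joint skip above 1.1 rad and x of wax_a_mid in the frame of tank between -0.08 and 0.08 m and y of wax_a_mid in the frame of tank between -0.068 and 0.068 m and z of wax_a_mid in the frame of tank between 0 and 0.076 m and x of wax_b_mid in the frame of tank between -0.08 and 0.08 m and y of wax_b_mid in the frame of tank between -0.068 and 0.068 m and z of wax_b_mid in the frame of tank between 0 and 0.076 m), for 0.2 s.
At the end, for the whole second after the job is handed in: Flap open on its stop (over 2.25 rad), skip upright (under 0.1 rad) and still, both blocks at rest with their centres inside the tank, below its rim (value of joint flap above 2.25 rad and value of joint skip below 0.1 rad and x of wax_a_mid in the frame of tank between -0.08 and 0.08 m and y of wax_a_mid in the frame of tank between -0.068 and 0.068 m and z of wax_a_mid in the frame of tank between 0 and 0.076 m and x of wax_b_mid in the frame of tank between -0.08 and 0.08 m and y of wax_b_mid in the frame of tank between -0.068 and 0.068 m and z of wax_b_mid in the frame of tank between 0 and 0.076 m and linear speed of each of wax_a, wax_b below 0.05 m/s and velocity of joint skip between -0.1 and 0.1 rad/s); the robot touches nothing.
It fails at once if the flap is dropped or slammed onto its stop (faster than 2 rad/s beyond 1.9 rad) (value of joint flap above 1.9 rad and velocity of joint flap above 2 rad/s).
It fails at once if the skip is pushed over by hand (fingers pressing over 4 N on the station while a block is not yet in the tank and the skip is between 0.4 and 0.9 rad) (value of joint skip between 0.4 and 0.9 rad and contact force between the fingers and station above 4 N and not (x of wax_a_mid in the frame of tank between -0.08 and 0.08 m and y of wax_a_mid in the frame of tank between -0.068 and 0.068 m and z of wax_a_mid in the frame of tank between 0 and 0.076 m and x of wax_b_mid in the frame of tank between -0.08 and 0.08 m and y of wax_b_mid in the frame of tank between -0.068 and 0.068 m and z of wax_b_mid in the frame of tank between 0 and 0.076 m)).
It fails at once if a bystander is moved more than 30 mm (distance of any of pitcher, candle_jar, wick_tin from where it was at the start of the episode above 0.03 m).
It also fails if it takes over 72 s, if anything falls off the work surface, if the arm or the gripper's body presses on something with over 40 N, if the wrist force passes 120 N, or if a joint passes its speed limit or range.

## Working session

There is one attempt and no reset: what is moved stays moved. The work goes in short steps, Python scripts to look and compute and a tool call to move; the robot and the scene stay as the last step left them, time stands still between calls to the robot, and variables do not carry over. Pictures are saved under pics/ and viewed, and the job is handed in when it is done.

Besides the shell and the picture viewer there is one more tool, called after "Call:" in YAML: its name, and indented under it one key for each argument. drive_tool: Moves the arm, as the interface text tells. Its arguments: {"type":"object","properties":{"deltas":{"type":"array","items":{"type":"object","properties":{"claw":{"type":"number"},"translation":{"type":"array","items":{"type":"number"}},"twist":{"type":"array","items":{"type":"number"}}}}},"grip_force":{"type":"number"}},"required":["deltas"]}

```bash
mkdir -p pics; cat > h.py <<'E'
import numpy as np, cv2, json
from rig import state, get_image
def grab(name,fn):
    s=state(); d=get_image(name); cv2.imwrite('pics/'+fn+'.png',d['frame'])
    if name=='wrist':
        T=np.array(d['tool_from_camera']); R=np.array(s['ee_rot']); p=np.array(s['position'])
        Rc=R@T[:3,:3]; o=R@T[:3,3]+p
        d['Rwc']=Rc; d['o']=o
    else:
        R=np.array(d['R']); t=np.array(d['t']); d['Rwc']=R.T; d['o']=-R.T@t
    c={k:(np.array(v).tolist()) for k,v in d.items() if k!='frame'}
    json.dump(c,open('pics/'+fn+'.json','w'))
    return d
def load(fn):
    c=json.load(open('pics/'+fn+'.json')); c['Rwc']=np.array(c['Rwc']); c['o']=np.array(c['o']); return c
def foc(d): return 192/np.tan(np.radians(d['fov_y'])/2)
def ray(d,u,v):
    f=foc(d); x=(u-d['cx'])/f; y=(v-d['cy'])/f
    a,b=x,y
    for _ in range(30):
        k=1+d['k1']*(a*a+b*b); a,b=x/k,y/k
    r=d['Rwc']@np.array([a,b,1.]); return d['o'],r/np.linalg.norm(r)
def onz(d,u,v,z):
    o,r=ray(d,u,v); return o+r*(z-o[2])/r[2]
def proj(d,X):
    c=d['Rwc'].T@(np.asarray(X)-d['o']); a,b=c[0]/c[2],c[1]/c[2]; k=1+d['k1']*(a*a+b*b); f=foc(d)
    return np.array([a*k*f+d['cx'],b*k*f+d['cy']])
def tri(*rs):
    A=np.zeros((3,3));b=np.zeros(3)
    for o,r in rs:
        P=np.eye(3)-np.outer(r,r);A+=P;b+=P@o
    X=np.linalg.solve(A,b); return X,[np.linalg.norm((np.eye(3)-np.outer(r,r))@(X-o)) for o,r in rs]
E
python3 - <<'E'
from h import *
for n in ['scene','side','wrist']:
    d=grab(n,n+'0'); print(n,d['o'],d['Rwc'][:,2],foc(d),d['k1'])
s=state();print({k:np.round(v,3).tolist() for k,v in s.items()})
E
```

```text
scene [ 1.56493616 -0.57545306  1.08403715] [-0.69436631  0.39055679 -0.60441775] 490.91372234116284 -0.08374095026579934
side [-0.13839805  0.67148581  0.87723248] [ 0.55015885 -0.5743853  -0.60614088] 409.76432195856455 -0.10492546976514365
wrist [ 0.22504619 -0.53233723  0.37105341] [-0.27571499 -0.07522079 -0.95829175] 342.603728010896 -0.07143700882301564
{'time_s': 0.15, 'qpos': [-86.133, 10.394, 92.118, 0.001, 77.566, -11.82], 'qvel': [-0.034, -0.127, -0.168, -0.012, 0.02, -0.038], 'joint_torque': [0.001, -44.526, -35.169, -0.0, 0.006, -0.0], 'position': [0.155, -0.553, 0.231], 'ee_rot': [[0.27, -0.0, 0.963], [-0.963, 0.001, 0.27], [-0.001, -1.0, 0.0]], 'ft_force': [-0.31, -0.318, 0.02], 'wrist_torque': [-0.005, -0.024, 0.025], 'grip_width': 0.999}
```

View pics/scene0.png

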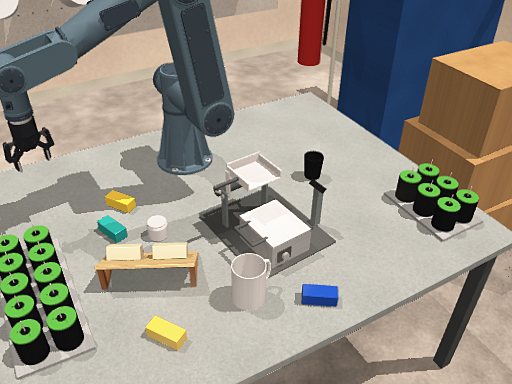

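View pics/side0.png

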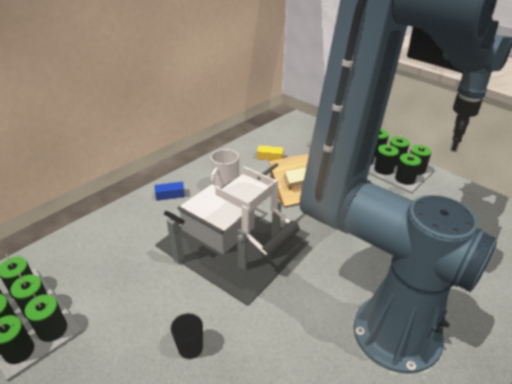

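View pics/wrist0.png

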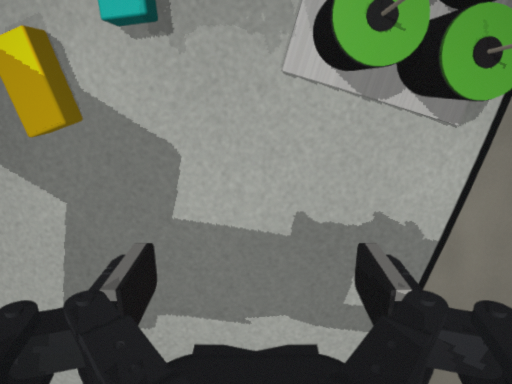

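```bash
python3 - <<'E'
import cv2
a=cv2.imread('pics/scene0.png'); cv2.imwrite('pics/sc_a.png',cv2.resize(a[140:300,190:350],None,fx=3.75,fy=3.75,interpolation=cv2.INTER_CUBIC))
cv2.imwrite('pics/sc_b.png',cv2.resize(a[180:300,80:280],None,fx=4,fy=4,interpolation=cv2.INTER_CUBIC))
a=cv2.imread('pics/side0.png'); cv2.imwrite('pics/sd_a.png',cv2.resize(a[140:300,140:320],None,fx=3.7,fy=3.7,interpolation=cv2.INTER_CUBIC))
E
```

```text
(no output)
```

View pics/sc_a.png

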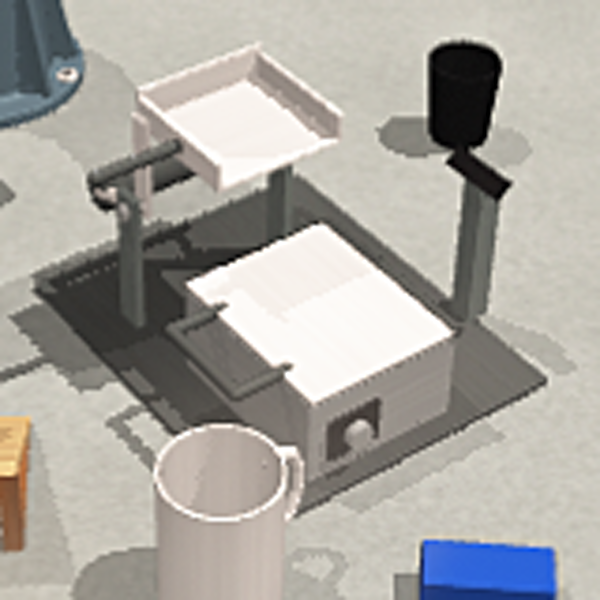

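View pics/sc_b.png

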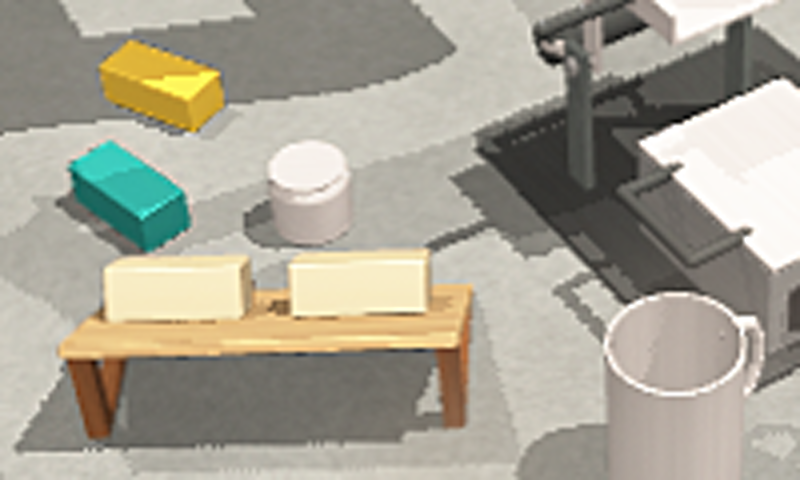

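View pics/sd_a.png

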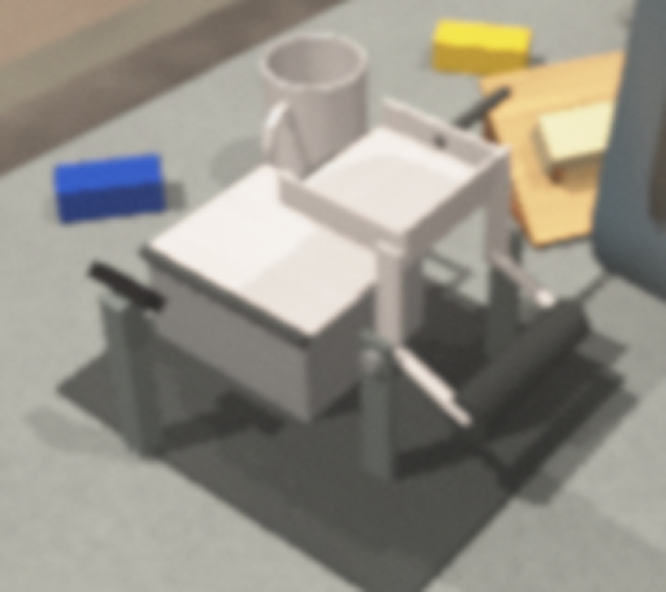

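```bash
cat > st.py <<'E'
from h import *
from scipy.optimize import least_squares
sc=load('scene0'); sd=load('side0')
S=lambda u,v:(190+(u+.5)/3.75-.5,140+(v+.5)/3.75-.5)
D=lambda u,v:(140+(u+.5)/3.7-.5,140+(v+.5)/3.7-.5)
# station-frame points
pts=[(sc,S(185,285),(-.025,-.074,.096)),(sc,S(322,225),(-.025,.074,.096)),(sc,S(455,332),(.151,.074,.096)),(sc,S(318,402),(.151,-.074,.096)),
(sd,D(307,343),(-.025,.074,.096)),(sd,D(146,246),(.151,.074,.096)),(sd,D(268,170),(.151,-.074,.096)),
]
def T(p):
    c,s=np.cos(p[2]),np.sin(p[2]); return np.array([[c,-s,0],[s,c,0],[0,0,1]]),np.array([p[0],p[1],0])
def res(p):
    R,t=T(p); return np.concatenate([proj(d,R@np.array(X)+t)-uv for d,uv,X in pts])
r=least_squares(res,[.5,0,0])
E
python3 - <<'E'
from st import *
print(r.x,np.degrees(r.x[2]));print(r.fun.reshape(-1,2).round(1))
R,t=T(r.x)
for n,uv,X in [('pan rear?',S(257,45),(-.107,.06,.24)),('post top',S(480,172),(.063,.172,.163)),('bar end',S(95,183),(-.05,-.142,.22))]: print(n,uv,proj(sc,R@np.array(X)+t))
for n,X in [('hinge',(.063,.074,.093)),('bar',(.063,-.116,.093)),('pan',(-.05,0,.21)),('tank',(.063,0,.014)),('skipbar',(-.05,-.12,.22))]: print(n,R@np.array(X)+t)
# bystanders on table
for n,d,u,v in [('jar base',sc,313,178),('pitcher base',sc,249,303),('tin base',sc,157,236),('blue',sc,320,297)]: print(n,onz(d,u,v,0))
E
```

```text
[0.53638961 0.04693232 0.11140231] 6.382882243570226
[[-0.1 -0.1]
 [ 0.7 -0.8]
 [ 0.8 -0.2]
 [-1.3  0.6]
 [ 0.5 -0.5]
 [-0.3  1.2]
 [-0.4 -1.2]]
pan rear? (258.1666666666667, 151.63333333333333) [258.6308404  151.79599042]
post top (317.6333333333333, 185.5) [318.46572707 185.16157462]
bar end (214.96666666666667, 188.43333333333334) [214.66495857 187.30311949]
hinge [0.59077236 0.12747744 0.093     ]
bar [ 0.61189504 -0.06134478  0.093     ]
pan [0.48669955 0.04137372 0.21      ]
tank [0.59899909 0.05393615 0.014     ]
skipbar [ 0.5000402  -0.07788243  0.22      ]
jar base [0.35788751 0.3749566  0.        ]
pitcher base [ 0.77120923 -0.13197538  0.        ]
tin base [ 0.38171719 -0.26040316  0.        ]
blue [0.85062081 0.05645393 0.        ]
```

```bash
python3 - <<'E'
from h import *
sc=load('scene0')
B=lambda u,v:(80+(u+.5)/4-.5,180+(v+.5)/4-.5)
# rack legs feet far/near and board lower edge
for n,u,v,z in [('legL',98,437,0),('legR',455,425,0),('edgeL',62,355,.1),('edgeR',470,345,.1),('bL topfront l',105,265,.12),('bL r',245,262,.12),('bR l',290,258,.12),('bR r',428,252,.12)]:
    print(n,onz(sc,*B(u,v),z).round(3))
for n,u,v,z in [('tin top c',308,165,.06),('pitch top',675,345,.13)]:
    print(n,onz(sc,*B(u,v),z).round(3))
E
```

```text
legL [ 0.524 -0.478  0.   ]
legR [ 0.637 -0.244  0.   ]
edgeL [ 0.534 -0.488  0.1  ]
edgeR [ 0.66  -0.235  0.1  ]
bL topfront l [ 0.482 -0.439  0.12 ]
bL r [ 0.527 -0.35   0.12 ]
bR l [ 0.539 -0.32   0.12 ]
bR r [ 0.58  -0.231  0.12 ]
tin top c [ 0.379 -0.253  0.06 ]
pitch top [ 0.754 -0.125  0.13 ]
```

Call:
drive_tool:
  deltas:
    - {"claw":-1,"translation":[0,0,40],"twist":[0,0,0]}
    - {"claw":-1,"translation":[20,10,45],"twist":[0,0,0]}
    - {"claw":-1,"translation":[30,30,35],"twist":[0,0,0]}
    - {"claw":-1,"translation":[35,35,20],"twist":[0,0,0]}
    - {"claw":-1,"translation":[35,35,10],"twist":[0,0,0]}
    - {"claw":-1,"translation":[35,35,0],"twist":[0,0,-5]}
    - {"claw":-1,"translation":[35,35,0],"twist":[0,0,-5]}
    - {"claw":-1,"translation":[30,30,0],"twist":[0,0,0]}
    - {"claw":-1,"translation":[20,20,0],"twist":[0,0,0]}
    - {"claw":-1,"translation":[0,0,0],"twist":[0,0,0]}

```text
time_s: 1.15
position: [0.3921, -0.3262, 0.3765]
ee_rot: [[0.104, 0.001, 0.995], [-0.995, 0.001, 0.104], [-0.001, -1.0, 0.001]]
ft_force: [-0.3, -1.1, 0.8]
grip_width: 0.998
```

```bash
python3 - <<'E'
from h import *
d=grab('wrist','w1'); print(d['o'],d['Rwc'][:,2])
E
```

```text
[ 0.46392295 -0.31748083  0.51709217] [-0.28404646 -0.02823934 -0.95839457]
```

View pics/w1.png

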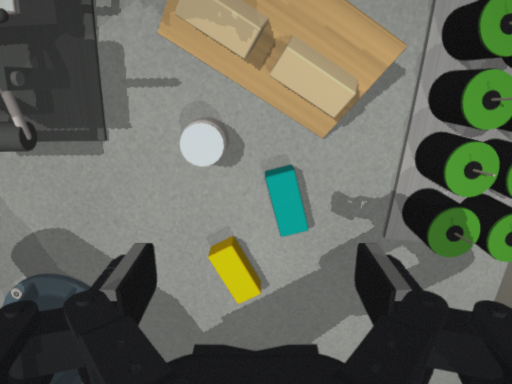

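Call:
drive_tool:
  deltas:
    - {"claw":-0.3,"translation":[30,15,10],"twist":[0,0,0.5]}
    - {"claw":-0.3,"translation":[40,20,10],"twist":[0,0,0]}
    - {"claw":-0.3,"translation":[40,25,0],"twist":[0,0,0]}
    - {"claw":-0.3,"translation":[35,20,0],"twist":[0,0,0]}
    - {"claw":-0.3,"translation":[20,10,0],"twist":[0,0,0]}
    - {"claw":-0.3,"translation":[0,0,0],"twist":[0,0,0]}

```text
time_s: 1.8
position: [0.5564, -0.2385, 0.3953]
ee_rot: [[0.11, -0.001, 0.994], [-0.994, 0.001, 0.11], [-0.001, -1.0, -0.001]]
ft_force: [0.4, 0.4, -0.8]
grip_width: 0.643
```

```bash
python3 - <<'E'
from h import *
d=grab('wrist','w2'); print(d['o'],d['Rwc'][:,2])
cv2.imwrite('pics/w2b.png',cv2.resize(d['frame'],(800,600),interpolation=cv2.INTER_CUBIC))
E
```

```text
[ 0.62839839 -0.22938563  0.53583331] [-0.28553607 -0.02974174 -0.95790635]
```

View pics/w2b.png

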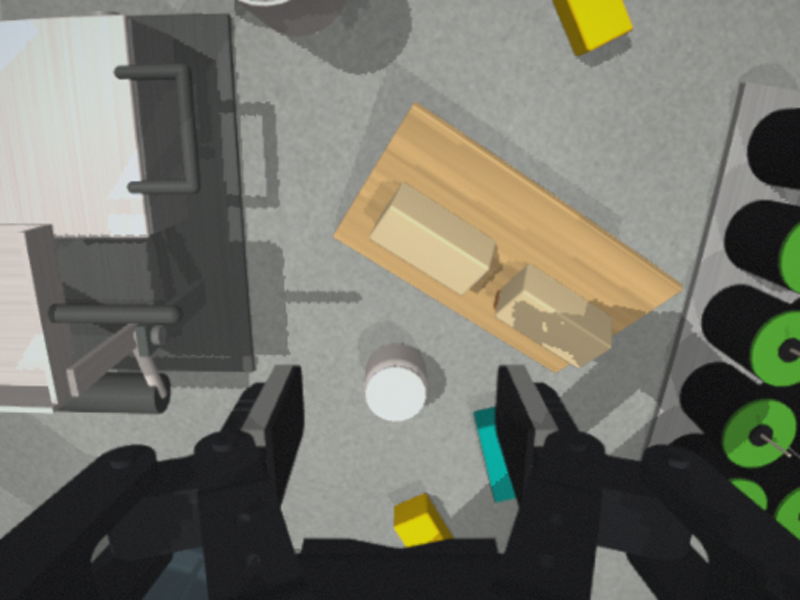

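```bash
cat > rk.py <<'E'
from h import *
from scipy.optimize import least_squares
W=load('w2'); f=.64
V=lambda u,v:(u*f,v*f)
c,s=np.cos(np.radians(32)),np.sin(np.radians(32))
def brd(a,b,h=0): # a up slope, b along y, h off board
    return np.array([a*c-h*s,b,.058+a*s+h*c])
pts=[(V(413,104),brd(.085,.14)),(V(682,289),brd(.085,-.14)),(V(335,237),brd(-.085,.14)),(V(560,370),brd(-.085,-.14))]
def T(p):
    C,S=np.cos(p[2]),np.sin(p[2]); return np.array([[C,-S,0],[S,C,0],[0,0,1]]),np.array([p[0],p[1],0])
r=least_squares(lambda p:np.concatenate([proj(W,T(p)[0]@X+T(p)[1])-uv for uv,X in pts]),[.55,-.35,-.4])
E
python3 - <<'E'
from rk import *
import st
print(r.x,np.degrees(r.x[2]),r.fun.reshape(-1,2).round(1))
R,t=st.T(st.r.x)
for n,X in [('bar',(.063,-.116,.093)),('bar e1',(.018,-.116,.093)),('bar e2',(.108,-.116,.093)),('skipbar end',(-.05,-.142,.22)),('skipbar',(-.05,-.062,.22)),('base corner?',(-.1,-.1,0))]: print(n,(proj(W,R@np.array(X)+t)/f).round(1))
print('bar tri', onz(W,*V(189,128),.093))
# blocks: top-face corners
Rr,tr=T(r.x)
def onboard(u,v,h):
    o,q=ray(W,*V(u,v)); nrm=Rr@np.array([-s,0,c]); p0=Rr@brd(0,0,h)+tr
    X=o+q*(nrm@(p0-o))/(nrm@q); L=Rr.T@(X-tr); 
    a=(L[0]+h*s)/c; return np.round([a,L[1]],4)
for n,cs in [('a',[(402,183),(497,240),(468,292),(371,236)]),('b',[(526,264),(612,320),(612,345),(580,367),(498,306)])]:
    for q in cs: print(n,q,onboard(*q,.04))
E
```

```text
[ 0.52313458 -0.33167594 -0.44822881] -25.68161933494429 [[-0.5 -0.3]
 [ 3.  -0.6]
 [-1.6 -0. ]
 [-1.2  1.8]]
bar [190.5 128.8]
bar e1 [195.8 184.9]
bar e2 [185.3  70.1]
skipbar end [174.6 313.5]
skipbar [ 55.  313.1]
base corner? [224.7 289.2]
bar tri [ 0.61239609 -0.06013201  0.093     ]
a (402, 183) [0.0455 0.1152]
a (497, 240) [0.0482 0.0273]
a (468, 292) [-0.0162  0.0133]
a (371, 236) [-0.0195  0.112 ]
b (526, 264) [ 0.0436 -0.0047]
b (612, 320) [ 0.043  -0.0957]
b (612, 345) [ 0.0201 -0.1172]
b (580, 367) [-0.0229 -0.1186]
b (498, 306) [-0.0117 -0.016 ]
```

```bash
python3 - <<'E'
import cv2
a=cv2.imread('pics/w2.png'); cv2.imwrite('pics/w2c.png',cv2.resize(a[100:245,205:405],None,fx=4,fy=4,interpolation=cv2.INTER_CUBIC))
E
```

```text
(no output)
```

View pics/w2c.png

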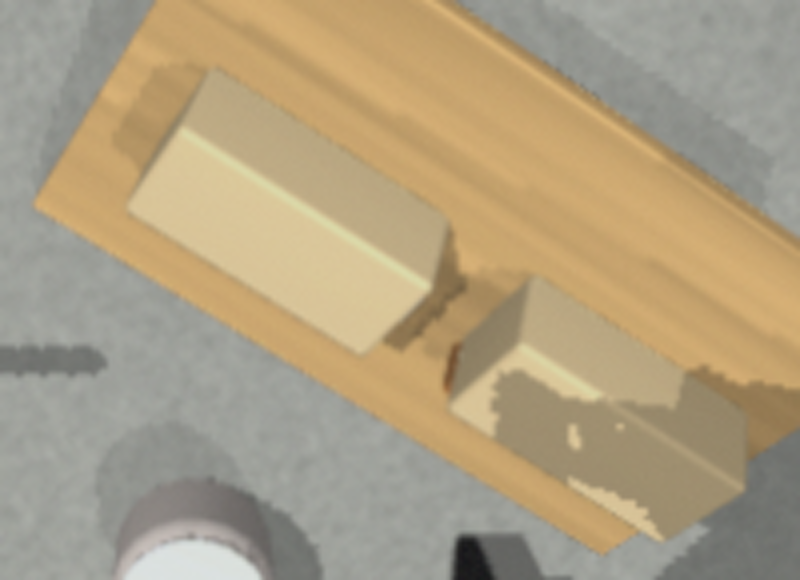

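```bash
python3 - <<'E'
from rk import *
Rr,tr=T(r.x)
def onboard(u,v,h):
    o,q=ray(W,205+u/4,100+v/4); nrm=Rr@np.array([-s,0,c]); p0=Rr@brd(0,0,h)+tr
    X=o+q*(nrm@(p0-o))/(nrm@q); L=Rr.T@(X-tr); 
    return np.array([(L[0]+h*s)/c,L[1]])
for n,cs in [('a',[(180,128),(432,288),(360,355),(128,210)]),('b',[(525,345),(742,490),(663,542),(450,410)])]:
    P=np.array([onboard(*q,.04) for q in cs]); print(n,P.round(4).tolist())
    m=P.mean(0); print(m, 'world top', (Rr@brd(m[0],m[1],.04)+tr).round(4),'low edge a', [onboard(*q,0) for q in []])
    e=(P[0]+P[3])/2-(P[1]+P[2])/2; print('len',np.linalg.norm(e),'yaw off deg',np.degrees(np.arctan2(-e[0],e[1])), 'wid',np.linalg.norm((P[0]+P[1]-P[2]-P[3])/2))
    for q in ([(213,68),(447,217)] if n=='a' else [(537,278)]): print('bottom', onboard(*q,0))
print('normal',Rr@np.array([-s,0,c]),'up',Rr@np.array([c,0,s]),'y',Rr[:,1])
E
```

```text
a [[0.0199, 0.1123], [0.0189, 0.0149], [-0.0237, 0.0161], [-0.0222, 0.1114]]
[-0.00179525  0.06366031] world top [ 0.5302 -0.2645  0.091 ] low edge a []
len 0.0963934339409685 yaw off deg -0.720743307519534 wid 0.04235980650177964
bottom [0.01690244 0.11147905]
bottom [0.01672438 0.01503002]
b [[0.0194, -0.0225], [0.0164, -0.1186], [-0.0245, -0.1191], [-0.0237, -0.0224]]
[-0.00310713 -0.07064539] world top [ 0.471  -0.385   0.0903] low edge a []
len 0.09643403662100672 yaw off deg -1.11553924717568 wid 0.04201948517443186
bottom [ 0.01545937 -0.02486534]
normal [-0.47757177  0.22965111  0.8480481 ] up [ 0.76427459 -0.3675186   0.52991926] y [0.43336999 0.90121609 0.        ]
```

Call:
drive_tool:
  deltas:
    - {"claw":0.18,"translation":[10,30,-30],"twist":[0,0,0]}
    - {"claw":0.18,"translation":[12,40,-40],"twist":[0,0,0]}
    - {"claw":0.18,"translation":[12,40,-40],"twist":[0,0,0]}
    - {"claw":0.18,"translation":[12,40,-40],"twist":[0,0,0]}
    - {"claw":0.18,"translation":[10,28,-30],"twist":[0,0,0]}
    - {"claw":0.18,"translation":[0,0,-15],"twist":[0,0,0]}
    - {"claw":0.18,"translation":[0,0,0],"twist":[0,0,0]}
    - {"claw":0.18,"translation":[0,0,0],"twist":[0,0,0]}

```text
time_s: 2.65
position: [0.6061, -0.0793, 0.2187]
ee_rot: [[0.106, 0.001, 0.994], [-0.994, -0.001, 0.106], [0.001, -1.0, 0.001]]
ft_force: [1.2, -0.3, -0.5]
grip_width: 0.409
```

```bash
python3 - <<'E'
from h import *
d=grab('wrist','w3'); print(d['o'],d['Rwc'][:,2])
cv2.imwrite('pics/w3b.png',cv2.resize(d['frame'],(800,600),interpolation=cv2.INTER_CUBIC))
for X in [(0.612,-.061,.093)]: print(proj(d,X)/.64)
E
```

```text
[ 0.67792369 -0.07020239  0.35929553] [-0.28400054 -0.03049465 -0.95833907]
[367.21021843 261.2202311 ]
```

View pics/w3b.png

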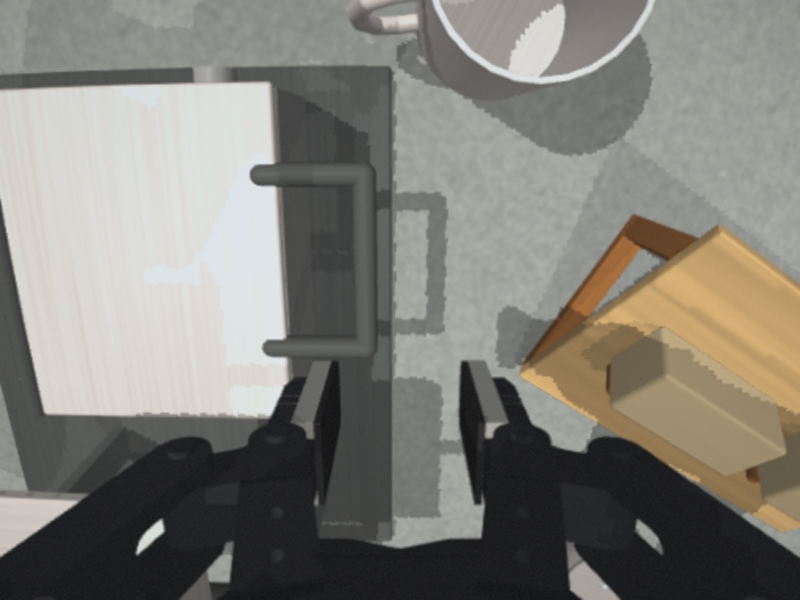

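Call:
drive_tool:
  deltas:
    - {"claw":0.18,"translation":[6,18,-5],"twist":[0,0,0.3]}
    - {"claw":0.18,"translation":[0,0,-25],"twist":[0,0,0]}
    - {"claw":0.18,"translation":[0,0,-30],"twist":[0,0,0]}
    - {"claw":0.18,"translation":[0,0,-30],"twist":[0,0,0]}
    - {"claw":0.18,"translation":[0,0,-30],"twist":[0,0,0]}
    - {"claw":0.18,"translation":[0,0,-24],"twist":[0,0,0]}
    - {"claw":0.18,"translation":[0,0,0],"twist":[0,0,0]}
  grip_force: 20

```text
time_s: 3.4
position: [0.6105, -0.0603, 0.0718]
ee_rot: [[0.111, -0.004, 0.994], [-0.994, 0.001, 0.111], [-0.001, -1.0, -0.004]]
ft_force: [-0.7, -0.3, 0.5]
grip_width: 0.411
```

Call:
drive_tool:
  deltas:
    - {"claw":1,"translation":[0,0,0],"twist":[0,0,0]}
    - {"claw":1,"translation":[0,0,0],"twist":[0,0,0]}
    - {"claw":1,"translation":[0,0,0],"twist":[0,0,0]}
    - {"claw":1,"translation":[0,0,0],"twist":[0,0,0]}
    - {"claw":1,"translation":[0,0,0],"twist":[0,0,0]}
  grip_force: 25

```text
time_s: 3.9
position: [0.614, -0.061, 0.0763]
ee_rot: [[0.113, 0.004, 0.994], [-0.994, -0.003, 0.113], [0.003, -1.0, 0.004]]
ft_force: [-0.7, -6.0, 2.6]
grip_width: 0.132
```

```bash
python3 - <<'E'
import numpy as np
# arc displacement: station y' and z; world y-axis of station
yv=np.array([-.1112,.9938])
a=np.radians(np.arange(0,136,7.5))
d=.19*(1-np.cos(a)); z=.19*np.sin(a)
for i in range(1,len(a)):
    dd=(d[i]-d[i-1])*1000; print(i,np.degrees(a[i]),np.round(yv*dd,1),round((z[i]-z[i-1])*1000,1))
E
```

```text
1 7.499999999999999 [-0.2  1.6] 24.8
2 14.999999999999998 [-0.5  4.8] 24.4
3 22.5 [-0.9  7.9] 23.5
4 29.999999999999996 [-1.2 10.9] 22.3
5 37.5 [-1.5 13.7] 20.7
6 45.0 [-1.8 16.3] 18.7
7 52.50000000000001 [-2.1 18.6] 16.4
8 59.99999999999999 [-2.3 20.5] 13.8
9 67.5 [-2.5 22.2] 11.0
10 75.0 [-2.6 23.4] 8.0
11 82.5 [-2.7 24.2] 4.8
12 90.0 [-2.8 24.6] 1.6
13 97.5 [-2.8 24.6] -1.6
14 105.00000000000001 [-2.7 24.2] -4.8
15 112.5 [-2.6 23.4] -8.0
16 119.99999999999999 [-2.5 22.2] -11.0
17 127.50000000000001 [-2.3 20.5] -13.8
18 135.0 [-2.1 18.6] -16.4
```

Call:
drive_tool:
  deltas:
    - {"claw":1,"translation":[0,1.6,24.8],"twist":[0,0,0]}
    - {"claw":1,"translation":[-0.5,4.8,24.4],"twist":[0,0,0]}
    - {"claw":1,"translation":[-0.9,7.9,23.5],"twist":[0,0,0]}
    - {"claw":1,"translation":[-1.2,10.9,22.3],"twist":[0,0,0]}
    - {"claw":1,"translation":[-1.5,13.7,20.7],"twist":[0,0,0]}
    - {"claw":1,"translation":[-1.8,16.3,18.7],"twist":[0,0,0]}
    - {"claw":1,"translation":[0,0,0],"twist":[0,0,0]}

```text
time_s: 4.6
position: [0.6083, -0.0057, 0.2149]
ee_rot: [[0.114, 0.008, 0.994], [-0.994, -0.006, 0.114], [0.007, -1.0, 0.007]]
ft_force: [-3.2, -13.2, 8.6]
grip_width: 0.127
```

```bash
python3 - <<'E'
from h import *
d=grab('scene','s1')
cv2.imwrite('pics/s1b.png',cv2.resize(d['frame'][100:300,150:350],(600,600),interpolation=cv2.INTER_CUBIC))
E
```

```text
(no output)
```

View pics/s1b.png

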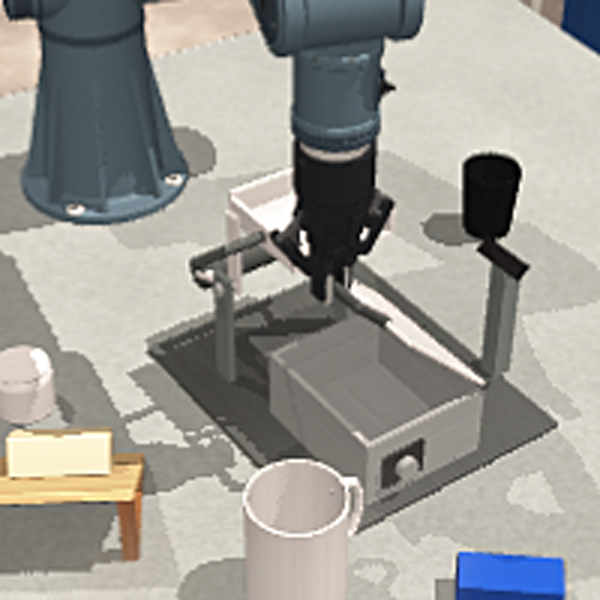

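Call:
drive_tool:
  deltas:
    - {"claw":1,"translation":[-2,16.6,16.4],"twist":[0,0,0]}
    - {"claw":1,"translation":[-2.3,20.5,13.5],"twist":[0,0,0]}
    - {"claw":1,"translation":[-2.5,22.2,10.8],"twist":[0,0,0]}
    - {"claw":1,"translation":[-2.6,23.4,7.8],"twist":[0,0,0]}
    - {"claw":1,"translation":[-2.7,24.2,4.8],"twist":[0,0,0]}
    - {"claw":1,"translation":[-2.8,24.6,1.6],"twist":[0,0,0]}
    - {"claw":1,"translation":[-2.8,24.6,-1.6],"twist":[0,0,0]}
    - {"claw":1,"translation":[0,0,0],"twist":[0,0,0]}

```text
time_s: 5.45
position: [0.5911, 0.1556, 0.2659]
ee_rot: [[0.116, 0.01, 0.993], [-0.993, 0.003, 0.116], [-0.002, -1.0, 0.011]]
ft_force: [4.0, 1.8, 7.3]
grip_width: 0.127
```

Call:
drive_tool:
  deltas:
    - {"claw":1,"translation":[-1.4,11.6,-2.1],"twist":[0,0,0]}
    - {"claw":1,"translation":[-1.4,12,-2.9],"twist":[0,0,0]}
    - {"claw":1,"translation":[-1.3,11.8,-3.7],"twist":[0,0,0]}
    - {"claw":1,"translation":[-1.3,11.5,-4.5],"twist":[0,0,0]}
    - {"claw":1,"translation":[-1.3,11.2,-5.3],"twist":[0,0,0]}
    - {"claw":1,"translation":[-1.2,11,-5.9],"twist":[0,0,0]}
    - {"claw":1,"translation":[-1.2,10.4,-6.7],"twist":[0,0,0]}
    - {"claw":1,"translation":[-1.1,10,-7.2],"twist":[0,0,0]}
    - {"claw":1,"translation":[0,0,0],"twist":[0,0,0]}

```text
time_s: 6.35
position: [0.5813, 0.2438, 0.2257]
ee_rot: [[0.114, 0.009, 0.993], [-0.993, 0.003, 0.114], [-0.002, -1.0, 0.009]]
ft_force: [8.7, 2.9, 0.8]
grip_width: 0.132
```

```bash
python3 - <<'E'
from h import *
d=grab('scene','s2')
cv2.imwrite('pics/s2b.png',cv2.resize(d['frame'][100:300,200:400],(600,600),interpolation=cv2.INTER_CUBIC))
print(state()['ft_force'],state()['position'])
E
```

```text
[7.91264495 2.31613511 0.93355345] [0.58133274 0.24331651 0.22603684]
```

View pics/s2b.png

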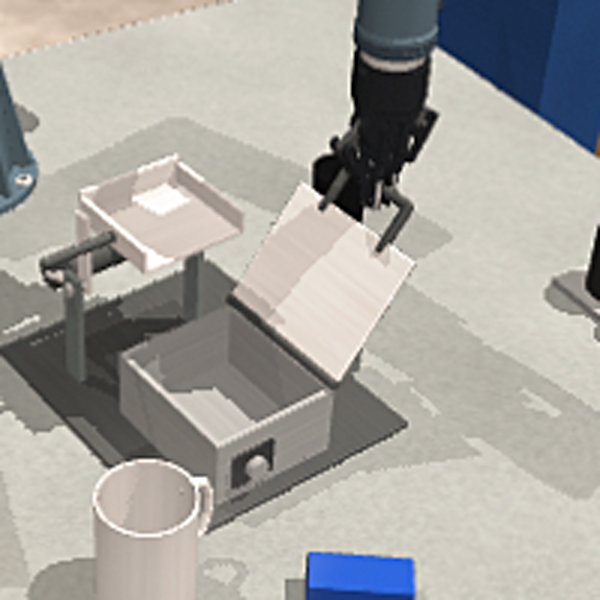

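Call:
drive_tool:
  deltas:
    - {"claw":1,"translation":[-0.8,4.8,-3.8],"twist":[0,0,0]}
    - {"claw":1,"translation":[-0.8,4.7,-4],"twist":[0,0,0]}
    - {"claw":1,"translation":[-0.8,4.6,-4.2],"twist":[0,0,0]}
    - {"claw":1,"translation":[-0.8,4.5,-4.4],"twist":[0,0,0]}
    - {"claw":1,"translation":[-0.5,2,-2],"twist":[0,0,0]}
    - {"claw":1,"translation":[0,0,0],"twist":[0,0,0]}
    - {"claw":1,"translation":[0,0,0],"twist":[0,0,0]}

```text
time_s: 7.1
position: [0.5792, 0.2608, 0.2105]
ee_rot: [[0.112, 0.012, 0.994], [-0.994, -0.001, 0.112], [0.002, -1.0, 0.012]]
ft_force: [5.4, -7.5, 11.5]
grip_width: 0.13
```

Call:
drive_tool:
  deltas:
    - {"claw":0.4,"translation":[0,0,0],"twist":[0,0,0]}
    - {"claw":0.4,"translation":[0,0,0],"twist":[0,0,0]}
    - {"claw":0.3,"translation":[0,0,0],"twist":[0,0,0]}
    - {"claw":0.3,"translation":[0,0,0],"twist":[0,0,0]}
    - {"claw":0.3,"translation":[0,0,15],"twist":[0,0,0]}
    - {"claw":0.3,"translation":[0,0,30],"twist":[0,0,0]}
    - {"claw":0.3,"translation":[0,0,40],"twist":[0,0,0]}
    - {"claw":0.3,"translation":[0,0,40],"twist":[0,0,0]}
    - {"claw":0.3,"translation":[0,-20,30],"twist":[0,0,0]}
    - {"claw":0.3,"translation":[0,-30,30],"twist":[0,0,0]}

```text
time_s: 8.1
position: [0.5743, 0.2131, 0.3926]
ee_rot: [[0.116, 0.002, 0.993], [-0.993, 0.001, 0.116], [-0.001, -1.0, 0.002]]
ft_force: [0.5, -0.4, 0.3]
grip_width: 0.347
```

```bash
python3 - <<'E'
from h import *
d=grab('scene','s3')
cv2.imwrite('pics/s3b.png',cv2.resize(d['frame'][100:300,200:400],(600,600),interpolation=cv2.INTER_CUBIC))
print(state()['ft_force'],state()['position'])
E
```

```text
[ 1.69868943 -1.45940233  4.54447554] [0.57635963 0.2084106  0.39878248]
```

View pics/s3b.png

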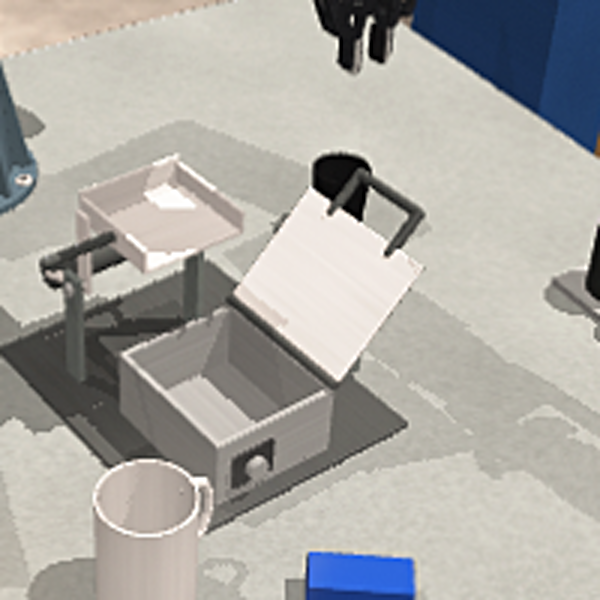

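```bash
cat > rot.py <<'E'
from h import *
from scipy.spatial.transform import Rotation as Ro
def todo(Rt,pt=None):
    s=state(); R=np.array(s['ee_rot']); v=np.degrees(Ro.from_matrix(Rt@R.T).as_rotvec())
    print('pos',np.round(s['position'],4),'rotvec',v.round(2),'mag',np.linalg.norm(v).round(1))
    if pt is not None: print('dpos mm',((np.array(pt)-s['position'])*1000).round(1))
    print('q',np.round(s['qpos'],1),'f',np.round(s['ft_force'],1),'g',s['grip_width'])
up=np.array([.7643,-.3675,.5299]); n=np.array([-.4776,.2297,.8480])
RK=np.column_stack([up,-n,np.cross(up,-n)]); U,_,V=np.linalg.svd(RK); RK=U@V
y=.1114
DN=np.column_stack([[np.sin(y),-np.cos(y),0],[0,0,-1.],[np.cos(y),np.sin(y),0]])
E
python3 - <<'E'
from rot import *
todo(RK,(0.472,-.236,.21))
print(np.linalg.det(RK),np.linalg.det(DN)); 
import st
R,t=st.T(st.r.x); sc=load('scene0')
for a in (2.25,2.35): print(a,proj(sc,R@np.array([.063,.074-.19*np.cos(a),.093+.19*np.sin(a)])+t), 'meas 329.5 164')
E
```

```text
pos [0.5764 0.2084 0.3988] rotvec [-27.42 -18.77  56.19] mag 65.3
dpos mm [-104.4 -444.4 -188.8]
q [ 8.9 10.2 73.3 -0.2 95.9 92.4] f [ 1.7 -1.5  4.5] g 0.35110155038802426
0.9999999999999996 1.0
2.25 [325.83463717 162.57735993] meas 329.5 164
2.35 [328.79376335 164.50368264] meas 329.5 164
```

Call:
drive_tool:
  deltas:
    - {"claw":-1,"translation":[0,-30,0],"twist":[-3.4,-2.3,7.0]}
    - {"claw":-1,"translation":[-5,-45,0],"twist":[-3.4,-2.3,7.0]}
    - {"claw":-1,"translation":[-5,-48,0],"twist":[-3.4,-2.3,7.0]}
    - {"claw":-1,"translation":[-15,-46,0],"twist":[-3.4,-2.3,7.0]}
    - {"claw":-1,"translation":[-15,-46,0],"twist":[-3.4,-2.3,7.0]}
    - {"claw":-1,"translation":[-15,-46,0],"twist":[-3.4,-2.3,7.0]}
    - {"claw":-1,"translation":[-15,-46,0],"twist":[-3.4,-2.3,7.0]}
    - {"claw":-1,"translation":[-15,-46,-5],"twist":[-3.4,-2.3,7.0]}
    - {"claw":-1,"translation":[-15,-46,-15],"twist":[0,0,0]}
    - {"claw":-1,"translation":[-4,-45,-40],"twist":[0,0,0]}

```text
time_s: 9.15
position: [0.4801, -0.202, 0.3426]
ee_rot: [[0.751, 0.437, 0.496], [-0.434, -0.239, 0.868], [0.498, -0.867, 0.011]]
ft_force: [1.1, 1.1, -0.5]
grip_width: 0.999
```

```bash
python3 - <<'E'
from rot import *
todo(RK,(0.472,-.236,.21))
E
```

```text
pos [ 0.4801 -0.202   0.3426] rotvec [-1.54 -1.62  4.02] mag 4.6
dpos mm [  -8.1  -34.  -132.6]
q [-39.2 -22.6 114.1   6.1  59.2 -11.1] f [ 1.1  1.1 -0.5] g 0.9986514707816809
```

Call:
drive_tool:
  deltas:
    - {"claw":-1,"translation":[-4,-15,-45],"twist":[-1.5,-1.6,4.0]}
    - {"claw":-1,"translation":[-4,-15,-45],"twist":[0,0,0]}
    - {"claw":-1,"translation":[0,-4,-30],"twist":[0,0,0]}
    - {"claw":-1,"translation":[0,0,0],"twist":[0,0,0]}

```text
time_s: 9.55
position: [0.4697, -0.2321, 0.2134]
ee_rot: [[0.771, 0.465, 0.434], [-0.375, -0.22, 0.901], [0.514, -0.858, 0.005]]
ft_force: [-0.0, -0.7, -0.7]
grip_width: 1.0
```

```bash
python3 - <<'E'
from rot import *
todo(RK,(0.472,-.236,.21))
d=grab('wrist','w4')
cv2.imwrite('pics/w4b.png',cv2.resize(d['frame'],(800,600),interpolation=cv2.INTER_CUBIC))
E
```

```text
pos [ 0.4697 -0.2321  0.2134] rotvec [-0.72 -0.82  0.07] mag 1.1
dpos mm [ 2.3 -3.9 -3.4]
q [-45.9 -15.7 124.7  15.5  42.7 -28.8] f [-0.  -0.7 -0.7] g 1.0000713249720223
```

View pics/w4b.png

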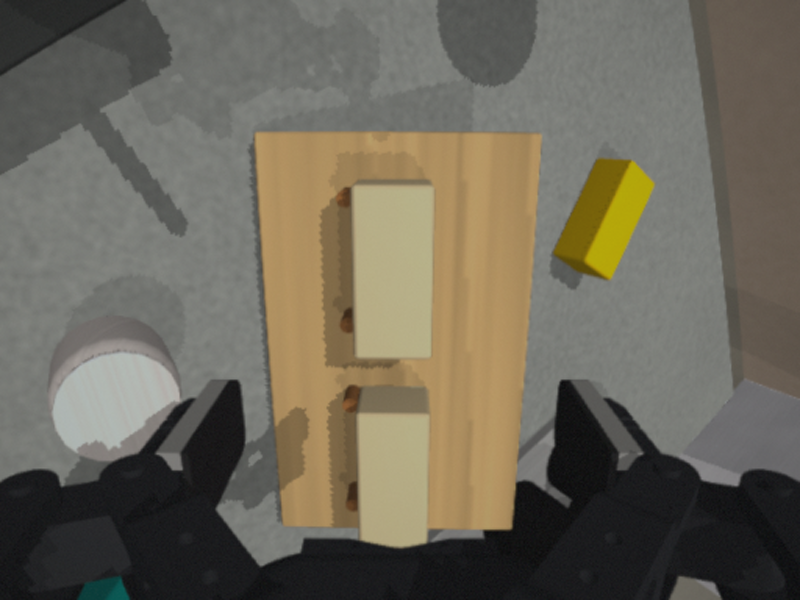

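```bash
cat > m4.py <<'E'
from rot import *
d=load('w4'); g=lambda u,v:(u*.64,v*.64)
# redo rack fit with board corners jointly w2+w4
import rk
P4=[(g(257,132),rk.brd(.085,.14)),(g(540,134),None)]
pts=[(d,g(257,132),rk.brd(-.085,.14)),(d,g(540,134),rk.brd(.085,.14)),(d,g(513,529),rk.brd(.085,-.14)),(d,g(283,527),rk.brd(-.085,-.14))]+[(rk.W,uv,X) for uv,X in rk.pts]
from scipy.optimize import least_squares
r=least_squares(lambda p:np.concatenate([proj(D,rk.T(p)[0]@X+rk.T(p)[1])-uv for D,uv,X in pts]),rk.r.x)
Rr,tr=rk.T(r.x)
nn=Rr@np.array([-rk.s,0,rk.c]); uu=Rr@np.array([rk.c,0,rk.s]); yy=Rr[:,1]
def top(u,v,h=.04):
    o,q=ray(d,*g(u,v)); p0=Rr@rk.brd(0,0,h)+tr; return o+q*(nn@(p0-o))/(nn@q)
if __name__=='__main__':
    print(r.x,r.fun.reshape(-1,2).round(1).tolist())
    for n,cs in [('a',[(353,184),(433,184),(432,357),(356,357)]),('b',[(358,412),(428,412),(428,546),(360,546)])]:
        P=np.array([top(*q) for q in cs]); m=P.mean(0); print(n,m.round(4),[np.linalg.norm(P[i]-P[i-1]).round(4) for i in range(4)])
        p0=Rr@rk.brd(0,0,.04)+tr; print(' slope',uu@(m-p0),'y',yy@(m-p0)); e=P[0]+P[1]-P[2]-P[3]; print(' ang',np.degrees(np.arctan2(e@uu,e@yy)),'TCP28',(m-.028*nn).round(4))
    print(nn,uu,yy)
E
python3 m4.py
```

```text
[ 0.52256667 -0.33111933 -0.45179316] [[-2.0, 0.4], [3.5, -1.1], [1.4, 1.5], [0.9, 0.9], [-0.6, -0.1], [2.4, 0.2], [-1.9, -0.1], [-1.9, 2.3]]
a [ 0.53   -0.2627  0.0907] [np.float64(0.0975), np.float64(0.0416), np.float64(0.0972), np.float64(0.0434)]
 slope -0.0023203900170575137 y 0.06480744042209896
 ang -0.10163119230032533 TCP28 [ 0.5434 -0.2692  0.0669]
b [ 0.4714 -0.3824  0.0904] [np.float64(0.0988), np.float64(0.0414), np.float64(0.0985), np.float64(0.0443)]
 slope -0.002862032718531601 y -0.06846013300467066
 ang -0.10970218243026912 TCP28 [ 0.4848 -0.3889  0.0667]
[-0.47675018  0.23135188  0.8480481 ] [ 0.76295978 -0.3702404   0.52991926] [0.43657948 0.89966569 0.        ]
```

Call:
drive_tool:
  deltas:
    - {"claw":-1,"translation":[-6,2,-4],"twist":[-0.7,-0.8,0]}
    - {"claw":-1,"translation":[17,-8,-30],"twist":[0,0,0]}
    - {"claw":-1,"translation":[17,-8,-30],"twist":[0,0,0]}
    - {"claw":-1,"translation":[17,-8,-30],"twist":[0,0,0]}
    - {"claw":-1,"translation":[15,-7,-27],"twist":[0,0,0]}
    - {"claw":-1,"translation":[14,-8,-25],"twist":[0,0,0]}
    - {"claw":-1,"translation":[0,0,0],"twist":[0,0,0]}

```text
time_s: 10.3
position: [0.5479, -0.2703, 0.0709]
ee_rot: [[0.762, 0.482, 0.432], [-0.364, -0.232, 0.902], [0.535, -0.845, -0.002]]
ft_force: [-0.0, 0.5, -0.2]
grip_width: 0.997
```

```bash
python3 - <<'E'
from rot import *
todo(RK,(0.5434,-.2692,.067))
E
```

```text
pos [ 0.5479 -0.2703  0.0709] rotvec [ 0.23  0.27 -0.11] mag 0.4
dpos mm [-4.5  1.1 -3.9]
q [-42.   12.  118.9  26.4  19.7 -39.1] f [-0.   0.5 -0.2] g 0.9973635971596545
```

Call:
drive_tool:
  deltas:
    - {"claw":-1,"translation":[-4.5,1.1,-3.9],"twist":[0,0,0]}
    - {"claw":1,"translation":[0,0,0],"twist":[0,0,0]}
    - {"claw":1,"translation":[0,0,0],"twist":[0,0,0]}
    - {"claw":1,"translation":[0,0,0],"twist":[0,0,0]}
    - {"claw":1,"translation":[0,0,0],"twist":[0,0,0]}
    - {"claw":1,"translation":[0,0,0],"twist":[0,0,0]}
  grip_force: 40

```text
time_s: 10.9
position: [0.5423, -0.2699, 0.0704]
ee_rot: [[0.76, 0.485, 0.433], [-0.363, -0.236, 0.901], [0.539, -0.842, -0.004]]
ft_force: [-6.9, 3.8, 11.7]
grip_width: 0.52
```

Call:
drive_tool:
  deltas:
    - {"claw":1,"translation":[-8,4,15],"twist":[0,0,0]}
    - {"claw":1,"translation":[-14,7,26],"twist":[0,0,0]}
    - {"claw":1,"translation":[-14,7,30],"twist":[0,0,0]}
    - {"claw":1,"translation":[-8,4,40],"twist":[0,0,0]}
    - {"claw":1,"translation":[0,0,45],"twist":[0,0,0]}
    - {"claw":1,"translation":[0,0,45],"twist":[0,0,0]}
    - {"claw":1,"translation":[0,10,40],"twist":[0,0,0]}
    - {"claw":1,"translation":[0,0,0],"twist":[0,0,0]}

```text
time_s: 11.7
position: [0.4996, -0.2387, 0.3181]
ee_rot: [[0.756, 0.491, 0.433], [-0.359, -0.242, 0.901], [0.548, -0.837, -0.007]]
ft_force: [-0.0, 0.2, -0.6]
grip_width: 0.515
```

```bash
python3 - <<'E'
from rot import *
todo(DN,(0.485,.041,.31))
d=grab('wrist','w5')
E
```

```text
pos [ 0.4996 -0.2387  0.3181] rotvec [ 28.48  19.71 -56.38] mag 66.2
dpos mm [-14.6 279.7  -8.1]
q [-43.3 -18.8 115.3  11.7  52.  -22.4] f [-0.   0.2 -0.6] g 0.5152612149981328
```

View pics/w5.png

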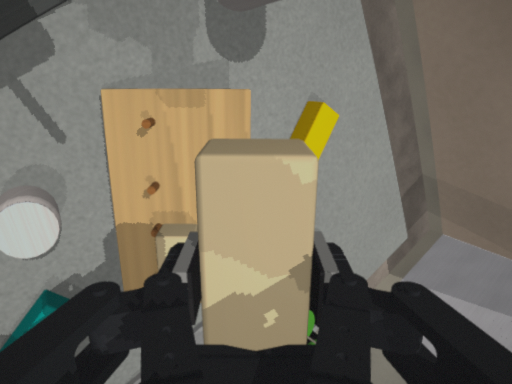

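Call:
drive_tool:
  deltas:
    - {"claw":1,"translation":[0,15,10],"twist":[3.16,2.19,-6.26]}
    - {"claw":1,"translation":[-2,30,8],"twist":[3.16,2.19,-6.26]}
    - {"claw":1,"translation":[-2,35,0],"twist":[3.16,2.19,-6.26]}
    - {"claw":1,"translation":[-2,35,0],"twist":[3.16,2.19,-6.26]}
    - {"claw":1,"translation":[-2,35,0],"twist":[3.16,2.19,-6.26]}
    - {"claw":1,"translation":[-2,35,0],"twist":[3.16,2.19,-6.26]}
    - {"claw":1,"translation":[-2,35,0],"twist":[3.16,2.19,-6.26]}
    - {"claw":1,"translation":[-2,35,0],"twist":[3.16,2.19,-6.26]}
    - {"claw":1,"translation":[0,22,0],"twist":[3.16,2.19,-6.26]}
    - {"claw":1,"translation":[0,0,0],"twist":[0,0,0]}

```text
time_s: 12.75
position: [0.4835, 0.0381, 0.324]
ee_rot: [[0.124, 0.003, 0.992], [-0.992, 0.009, 0.124], [-0.009, -1.0, 0.005]]
ft_force: [0.4, -1.1, -1.2]
grip_width: 0.519
```

```bash
python3 - <<'E'
from rot import *
todo(DN,(0.4855,.0413,.30))
d=grab('wrist','w6')
E
```

```text
pos [0.4835 0.0381 0.324 ] rotvec [-0.53  0.2  -0.74] mag 0.9
dpos mm [  2.    3.2 -24. ]
q [-9.9 -5.4 97.8  0.6 87.5 72.9] f [ 0.4 -1.1 -1.2] g 0.5185742091135358
```

View pics/w6.png

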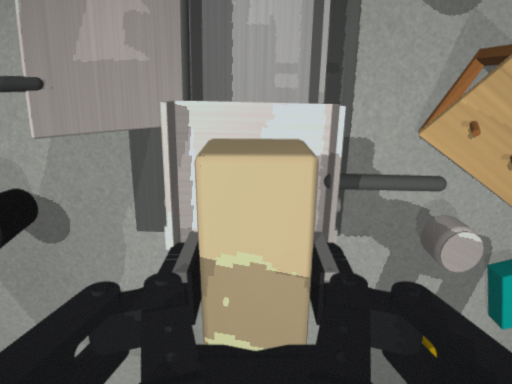

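```bash
python3 - <<'E'
from rot import *
import st
d=load('w6');R,t=st.T(st.r.x)
for u,v in [(163,102),(345,106),(174,102),(330,105)]:
    X=onz(d,u,v,.234); print(u,v,(R.T@(X-t)).round(4))
P=lambda X:R.T@(np.array(X)-t)
print(P((.4835,.0381,.324)))
E
```

```text
163 102 [0.0067 0.0613 0.234 ]
345 106 [ 0.0057 -0.0593  0.234 ]
174 102 [0.0068 0.054  0.234 ]
330 105 [ 0.0062 -0.0492  0.234 ]
[-0.05354366 -0.00289772  0.324     ]
```

Call:
drive_tool:
  deltas:
    - {"claw":1,"translation":[2,3,-15],"twist":[-0.5,0.2,-0.7]}
    - {"claw":1,"translation":[0,0,-25],"twist":[0,0,0]}
    - {"claw":1,"translation":[0,0,-25],"twist":[0,0,0]}
    - {"claw":1,"translation":[0,0,-15],"twist":[0,0,0]}
    - {"claw":1,"translation":[0,0,-6],"twist":[0,0,0]}
    - {"claw":1,"translation":[0,0,0],"twist":[0,0,0]}
    - {"claw":1,"translation":[0,0,0],"twist":[0,0,0]}

```text
time_s: 13.5
position: [0.4862, 0.0393, 0.2404]
ee_rot: [[0.111, 0.005, 0.994], [-0.994, -0.002, 0.112], [0.003, -1.0, 0.005]]
ft_force: [0.1, 0.0, -1.2]
grip_width: 0.518
```

```bash
python3 - <<'E'
from rot import *
todo(DN,(0.4855,.0413,.2275))
d=grab('scene','s4')
cv2.imwrite('pics/s4b.png',cv2.resize(d['frame'][120:240,180:340],(800,600),interpolation=cv2.INTER_CUBIC))
E
```

```text
pos [0.4862 0.0393 0.2404] rotvec [ 0.13  0.29 -0.02] mag 0.3
dpos mm [ -0.7   2.  -12.9]
q [-9.300e+00 -1.700e+00  1.039e+02 -1.000e-01  7.750e+01  7.430e+01] f [ 0.1  0.  -1.2] g 0.5183746477018991
```

View pics/s4b.png

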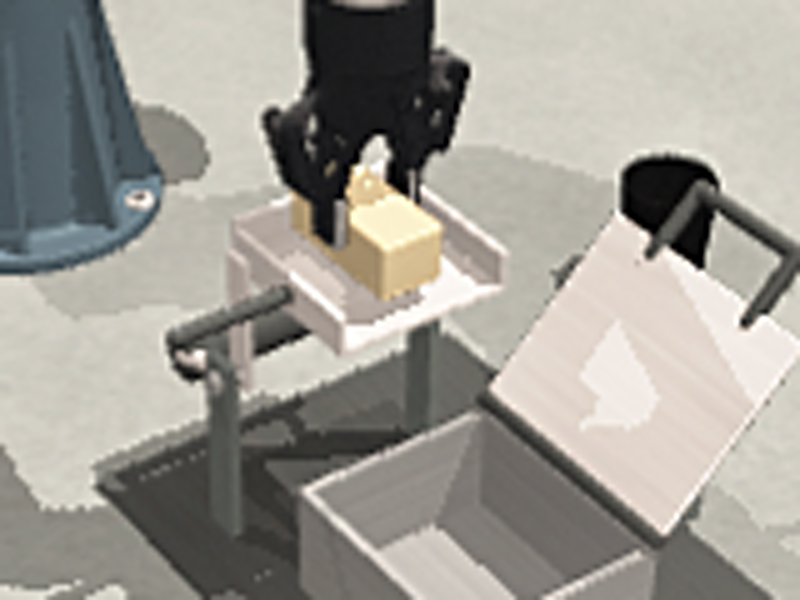

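Call:
drive_tool:
  deltas:
    - {"claw":1,"translation":[-0.7,2,-5],"twist":[0,0,0]}
    - {"claw":1,"translation":[0,0,-5],"twist":[0,0,0]}
    - {"claw":1,"translation":[0,0,0],"twist":[0,0,0]}

```text
time_s: 13.85
position: [0.4848, 0.0418, 0.2293]
ee_rot: [[0.112, 0.003, 0.994], [-0.994, -0.002, 0.112], [0.002, -1.0, 0.003]]
ft_force: [-0.4, 0.1, -1.6]
grip_width: 0.516
```

```bash
python3 - <<'E'
from rot import *
todo(DN,(0.4855,.0413,.2275))
d=grab('scene','s5')
cv2.imwrite('pics/s5b.png',cv2.resize(d['frame'][140:200,220:300],(800,600),interpolation=cv2.INTER_CUBIC))
E
```

```text
pos [0.4848 0.0418 0.2293] rotvec [ 0.09  0.17 -0.04] mag 0.2
dpos mm [ 0.7 -0.5 -1.8]
q [-9.000e+00 -1.200e+00  1.047e+02 -1.000e-01  7.630e+01  7.450e+01] f [-0.4  0.1 -1.6] g 0.5164444362610014
```

View pics/s5b.png

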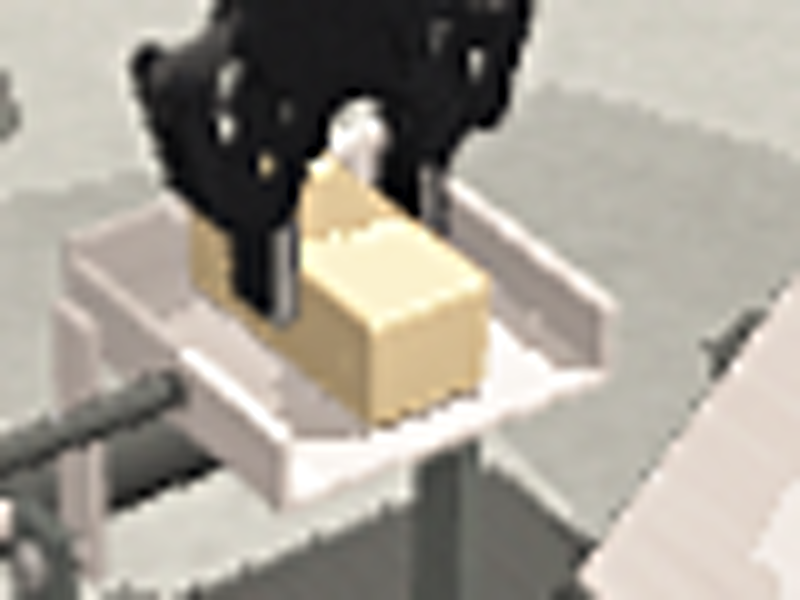

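Call:
drive_tool:
  deltas:
    - {"claw":1,"translation":[0,0,-1],"twist":[0,0,0]}
    - {"claw":1,"translation":[0,0,0],"twist":[0,0,0]}

```text
time_s: 14.1
position: [0.4853, 0.0416, 0.229]
ee_rot: [[0.112, 0.004, 0.994], [-0.994, -0.002, 0.112], [0.002, -1.0, 0.004]]
ft_force: [0.4, -0.6, -0.5]
grip_width: 0.518
```

Call:
drive_tool:
  deltas:
    - {"claw":1,"translation":[0,0,-1],"twist":[0,0,0]}
    - {"claw":1,"translation":[0,0,0],"twist":[0,0,0]}

```text
time_s: 14.3
position: [0.4852, 0.0416, 0.228]
ee_rot: [[0.112, 0.004, 0.994], [-0.994, -0.002, 0.112], [0.002, -1.0, 0.004]]
ft_force: [0.0, 0.2, -1.4]
grip_width: 0.517
```

Call:
drive_tool:
  deltas:
    - {"claw":1,"translation":[0,0,-1],"twist":[0,0,0]}
    - {"claw":1,"translation":[0,0,0],"twist":[0,0,0]}

```text
time_s: 14.5
position: [0.4852, 0.0416, 0.2269]
ee_rot: [[0.112, 0.004, 0.994], [-0.994, -0.002, 0.112], [0.002, -1.0, 0.004]]
ft_force: [-0.1, -0.3, -1.8]
grip_width: 0.518
```

```bash
python3 - <<'E'
from rot import *
todo(DN,(0.4855,.0413,.2275))
d=grab('side','d5')
cv2.imwrite('pics/d5b.png',cv2.resize(d['frame'][130:240,180:320],(764,600),interpolation=cv2.INTER_CUBIC))
E
```

```text
pos [0.4852 0.0416 0.2269] rotvec [ 0.1   0.22 -0.02] mag 0.2
dpos mm [ 0.3 -0.3  0.6]
q [-9.100e+00 -1.000e+00  1.048e+02 -1.000e-01  7.600e+01  7.460e+01] f [-0.1 -0.3 -1.8] g 0.5181516333651708
```

View pics/d5b.png

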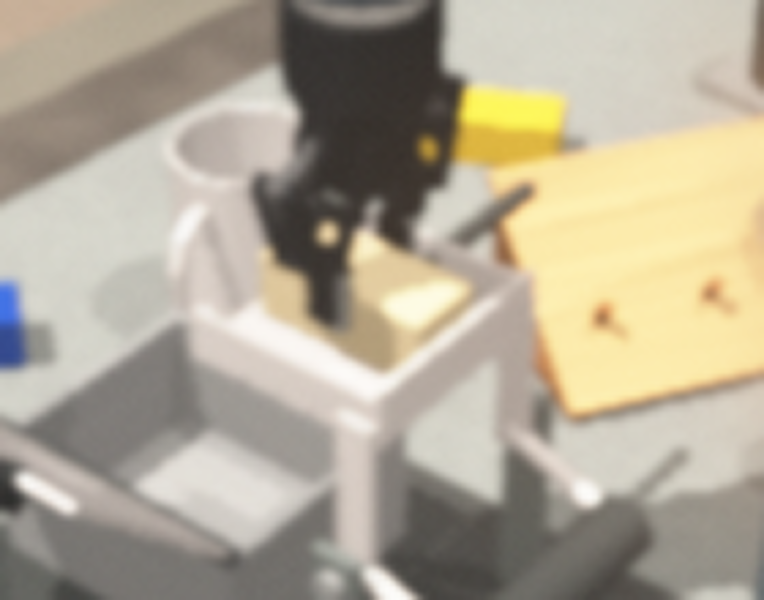

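Looks nearly down, no contact yet. Release gently to 64 mm.

Call:
drive_tool:
  deltas:
    - {"claw":-0.15,"translation":[0,0,0],"twist":[0,0,0]}
    - {"claw":-0.3,"translation":[0,0,0],"twist":[0,0,0]}
    - {"claw":-0.42,"translation":[0,0,0],"twist":[0,0,0]}
    - {"claw":-0.42,"translation":[0,0,0],"twist":[0,0,0]}
    - {"claw":-0.42,"translation":[0,0,10],"twist":[0,0,0]}
    - {"claw":-0.42,"translation":[0,0,25],"twist":[0,0,0]}
    - {"claw":-0.42,"translation":[0,0,40],"twist":[0,0,0]}
    - {"claw":-0.42,"translation":[0,0,35],"twist":[0,0,0]}
    - {"claw":-0.42,"translation":[0,0,0],"twist":[0,0,0]}

```text
time_s: 15.45
position: [0.4878, 0.0413, 0.3437]
ee_rot: [[0.112, 0.015, 0.994], [-0.994, -0.003, 0.112], [0.005, -1.0, 0.014]]
ft_force: [0.6, 0.4, 0.4]
grip_width: 0.706
```

```bash
python3 - <<'E'
from rot import *
todo(DN,(0.4855,.0413,.2275))
d=grab('wrist','w7')
e=grab('scene','s7')
cv2.imwrite('pics/s7b.png',cv2.resize(e['frame'][130:220,200:320],(800,600),interpolation=cv2.INTER_CUBIC))
E
```

```text
pos [0.4878 0.0413 0.3437] rotvec [ 0.19  0.84 -0.03] mag 0.9
dpos mm [  -2.3   -0.  -116.2]
q [-9.  -5.7 95.9 -0.1 89.  74.5] f [0.6 0.4 0.4] g 0.7059958613291901
```

View pics/w7.png

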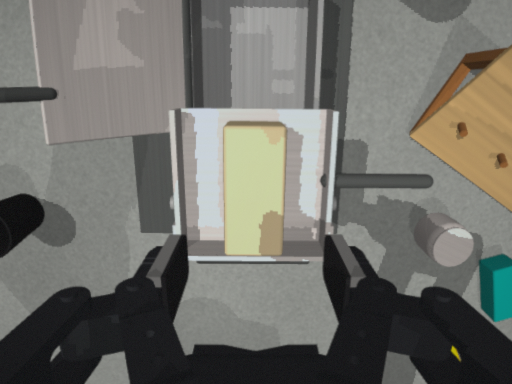

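View pics/s7b.png

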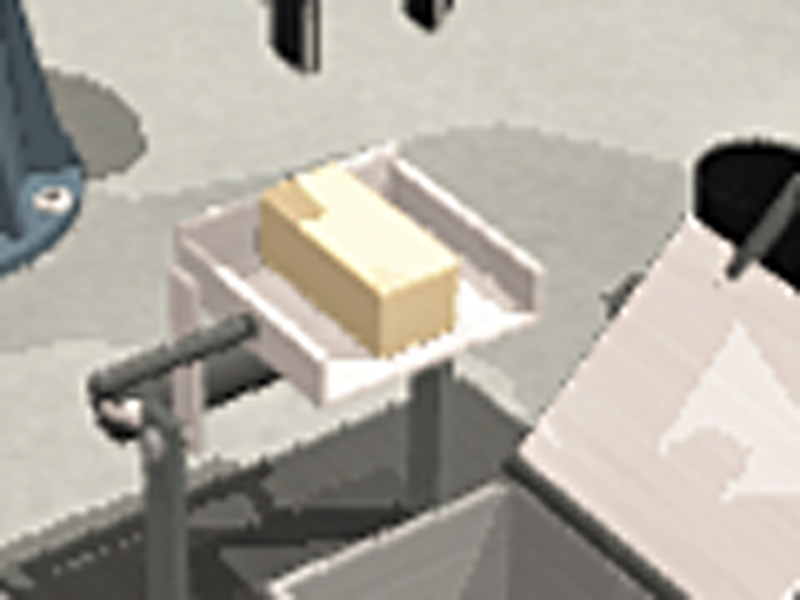

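Call:
drive_tool:
  deltas:
    - {"claw":-0.6,"translation":[0,-20,20],"twist":[-3.1,-2.2,6.2]}
    - {"claw":-1,"translation":[-3,-40,0],"twist":[-3.1,-2.2,6.2]}
    - {"claw":-1,"translation":[-8,-44,0],"twist":[-3.1,-2.2,6.2]}
    - {"claw":-1,"translation":[-9,-44,0],"twist":[-3.1,-2.2,6.2]}
    - {"claw":-1,"translation":[-9,-44,0],"twist":[-3.1,-2.2,6.2]}
    - {"claw":-1,"translation":[-9,-44,0],"twist":[-3.1,-2.2,6.2]}
    - {"claw":-1,"translation":[-9,-44,0],"twist":[-3.1,-2.2,6.2]}
    - {"claw":-1,"translation":[-9,-44,-20],"twist":[-3.1,-2.2,6.2]}
    - {"claw":-1,"translation":[-9,-40,-40],"twist":[-3.1,-2.2,6.2]}
    - {"claw":-1,"translation":[-8,-30,-40],"twist":[0,0,0]}

```text
time_s: 16.55
position: [0.4223, -0.3115, 0.2756]
ee_rot: [[0.735, 0.442, 0.515], [-0.462, -0.229, 0.857], [0.497, -0.867, 0.036]]
ft_force: [0.9, 0.3, -0.1]
grip_width: 1.002
```

```bash
python3 - <<'E'
from rot import *
import st
todo(RK,(0.418,-.356,.186))
d=load('w7');R,t=st.T(st.r.x)
for u,v in [(224,122),(285,124),(282,256),(226,254)]: print((R.T@(onz(d,u,v,.25)-t)).round(4))
E
```

```text
pos [ 0.4223 -0.3115  0.2756] rotvec [-2.89 -0.95  5.28] mag 6.1
dpos mm [ -4.3 -44.5 -89.6]
q [-58.9 -18.8 119.1  18.5  55.1 -34.7] f [ 0.9  0.3 -0.1] g 1.0018322674971993
[-0.0007  0.0221  0.25  ]
[-0.002  -0.0194  0.25  ]
[-0.1015 -0.0195  0.25  ]
[-0.0997  0.0231  0.25  ]
```

Call:
drive_tool:
  deltas:
    - {"claw":-1,"translation":[-2,-22,-40],"twist":[-2.9,-1,5.3]}
    - {"claw":-1,"translation":[-2,-22,-35],"twist":[0,0,0]}
    - {"claw":-1,"translation":[0,0,-15],"twist":[0,0,0]}
    - {"claw":-1,"translation":[0,0,0],"twist":[0,0,0]}

```text
time_s: 16.95
position: [0.418, -0.349, 0.186]
ee_rot: [[0.764, 0.468, 0.444], [-0.386, -0.22, 0.896], [0.517, -0.856, 0.013]]
ft_force: [-0.2, 0.8, -0.4]
grip_width: 0.997
```

```bash
python3 - <<'E'
from rot import *
todo(RK,(0.418,-.356,.186))
d=grab('wrist','w8')
cv2.imwrite('pics/w8b.png',cv2.resize(d['frame'],(800,600),interpolation=cv2.INTER_CUBIC))
E
```

```text
pos [ 0.418 -0.349  0.186] rotvec [-1.06 -0.44  0.68] mag 1.3
dpos mm [-0. -7. -0.]
q [-63.8  -8.7 122.7  27.6  44.2 -53.5] f [-0.2  0.8 -0.4] g 0.997002585728186
```

View pics/w8b.png

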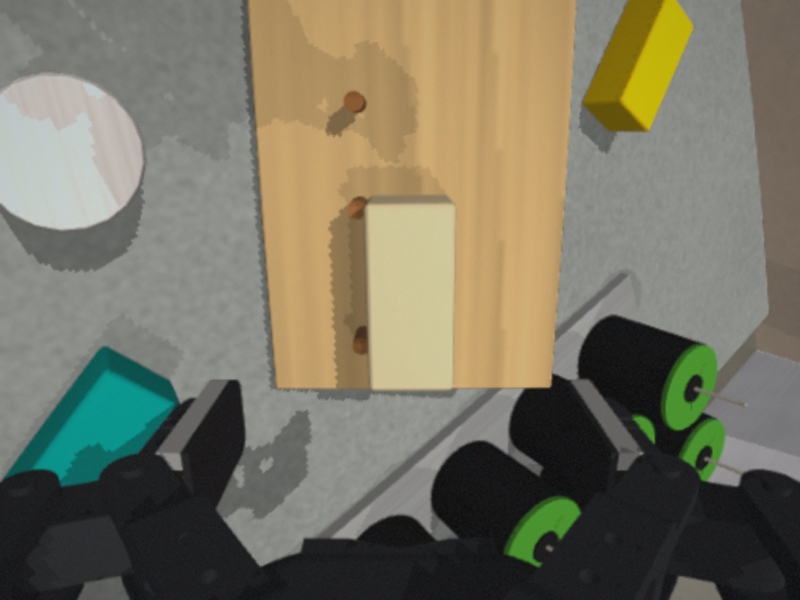

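```bash
python3 - <<'E'
from rot import *
import m4
from m4 import Rr,tr,nn,uu,yy,rk
d=load('w8')
def top(u,v,h=.04):
    o,q=ray(d,u*.64,v*.64); p0=Rr@rk.brd(0,0,h)+tr; return o+q*(nn@(p0-o))/(nn@q)
P=np.array([top(*q) for q in [(367,203),(454,204),(453,389),(371,390)]]); m=P.mean(0)
print(m,[np.linalg.norm(P[i]-P[i-1]).round(4) for i in range(4)]); tg=m-.026*nn; print(tg)
dv=(tg-np.array(state()['position']))*1000; print(dv, 'along',-dv@nn,'lat',dv+(-dv@nn)*nn)
print(-nn*30)
E
```

```text
[ 0.47065548 -0.3837405   0.09033937] [np.float64(0.0985), np.float64(0.0415), np.float64(0.0972), np.float64(0.0434)]
[ 0.48305098 -0.38975565  0.06829011]
[  64.08167361  -39.93328073 -120.14096502] along 141.67490564178325 lat [-3.46186337e+00 -7.15652538e+00  6.16897774e-03]
[ 14.30250545  -6.94055631 -25.44144288]
```

Call:
drive_tool:
  deltas:
    - {"claw":-1,"translation":[-4,-7,0],"twist":[-1.0,-0.4,0.7]}
    - {"claw":-1,"translation":[13,-7,-27],"twist":[0,0,0]}
    - {"claw":-1,"translation":[14,-7,-26],"twist":[0,0,0]}
    - {"claw":-1,"translation":[14,-7,-26],"twist":[0,0,0]}
    - {"claw":-1,"translation":[14,-7,-26],"twist":[0,0,0]}
    - {"claw":-1,"translation":[9,-5,-17],"twist":[0,0,0]}
    - {"claw":-1,"translation":[0,0,0],"twist":[0,0,0]}

```text
time_s: 17.7
position: [0.4807, -0.3902, 0.0678]
ee_rot: [[0.764, 0.481, 0.43], [-0.362, -0.232, 0.903], [0.534, -0.846, -0.003]]
ft_force: [-0.1, 0.5, -0.3]
grip_width: 0.998
```

```bash
python3 - <<'E'
from rot import *
todo(RK,(0.48305,-.38976,.0683))
E
```

```text
pos [ 0.4807 -0.3902  0.0678] rotvec [ 0.28  0.15 -0.2 ] mag 0.4
dpos mm [2.4 0.4 0.5]
q [-59.   14.  116.8  40.1  27.  -66.2] f [-0.1  0.5 -0.3] g 0.9981188061557554
```

Call:
drive_tool:
  deltas:
    - {"claw":1,"translation":[2,0,0.5],"twist":[0,0,0]}
    - {"claw":1,"translation":[0,0,0],"twist":[0,0,0]}
    - {"claw":1,"translation":[0,0,0],"twist":[0,0,0]}
    - {"claw":1,"translation":[0,0,0],"twist":[0,0,0]}
    - {"claw":1,"translation":[0,0,0],"twist":[0,0,0]}
  grip_force: 40

```text
time_s: 18.2
position: [0.4823, -0.3917, 0.0716]
ee_rot: [[0.762, 0.483, 0.432], [-0.361, -0.237, 0.902], [0.537, -0.843, -0.006]]
ft_force: [-2.9, 3.4, 6.3]
grip_width: 0.518
```

```bash
python3 - <<'E'
from rot import *
from m4 import nn,yy
todo(RK)
p=np.array(state()['position']); m=np.array([.47066,-.38374,.09034]); print('depth',(m-p)@nn,'y off',(m-p)@yy)
E
```

```text
pos [ 0.4823 -0.3917  0.0716] rotvec [ 0.53  0.31 -0.11] mag 0.6
q [-58.9  13.7 116.7  39.8  27.  -65.7] f [-2.9  3.4  6.3] g 0.5175126585641241
depth 0.023344752564942 y off 0.002094040061445087
```

Call:
drive_tool:
  deltas:
    - {"claw":1,"translation":[-8,4,15],"twist":[0,0,0]}
    - {"claw":1,"translation":[-14,7,26],"twist":[0,0,0]}
    - {"claw":1,"translation":[-14,7,30],"twist":[0,0,0]}
    - {"claw":1,"translation":[-8,4,40],"twist":[0,0,0]}
    - {"claw":1,"translation":[0,5,45],"twist":[0,0,0]}
    - {"claw":1,"translation":[5,10,45],"twist":[0,0,0]}
    - {"claw":1,"translation":[10,30,45],"twist":[0,0,0]}
    - {"claw":1,"translation":[10,30,30],"twist":[0,0,0]}
    - {"claw":1,"translation":[0,0,0],"twist":[0,0,0]}

```text
time_s: 19.1
position: [0.4638, -0.2955, 0.3487]
ee_rot: [[0.76, 0.488, 0.429], [-0.356, -0.241, 0.903], [0.544, -0.839, -0.009]]
ft_force: [-0.0, -1.0, -1.6]
grip_width: 0.516
```

```bash
python3 - <<'E'
from rot import *
todo(DN,(0.4835,.0413,.36))
E
```

```text
pos [ 0.4638 -0.2955  0.3487] rotvec [ 28.3   19.51 -56.67] mag 66.3
dpos mm [ 19.7 336.8  11.3]
q [-53.5 -20.2 112.7  17.   58.6 -33.4] f [-0.  -1.  -1.6] g 0.5160036469388111
```

Call:
drive_tool:
  deltas:
    - {"claw":1,"translation":[2,20,10],"twist":[3.14,2.17,-6.3]}
    - {"claw":1,"translation":[2,35,5],"twist":[3.14,2.17,-6.3]}
    - {"claw":1,"translation":[2,41,0],"twist":[3.14,2.17,-6.3]}
    - {"claw":1,"translation":[3,42,0],"twist":[3.14,2.17,-6.3]}
    - {"claw":1,"translation":[3,42,0],"twist":[3.14,2.17,-6.3]}
    - {"claw":1,"translation":[3,42,0],"twist":[3.14,2.17,-6.3]}
    - {"claw":1,"translation":[3,42,0],"twist":[3.14,2.17,-6.3]}
    - {"claw":1,"translation":[2,42,0],"twist":[3.14,2.17,-6.3]}
    - {"claw":1,"translation":[0,30,0],"twist":[3.14,2.17,-6.3]}
    - {"claw":1,"translation":[0,0,0],"twist":[0,0,0]}

```text
time_s: 20.1
position: [0.4817, 0.0279, 0.3536]
ee_rot: [[0.151, 0.016, 0.988], [-0.988, -0.006, 0.151], [0.008, -1.0, 0.015]]
ft_force: [-0.1, -0.5, -2.3]
grip_width: 0.517
```

```bash
python3 - <<'E'
from rot import *
todo(DN,(0.4835,.0413,.30))
d=grab('wrist','w9')
E
```

```text
pos [0.4817 0.0279 0.3536] rotvec [ 0.36  0.94 -2.32] mag 2.5
dpos mm [  1.8  13.4 -53.6]
q [-10.7  -7.   95.9  -0.2  90.1  70.6] f [-0.1 -0.5 -2.3] g 0.5172065021989076
```

View pics/w9.png

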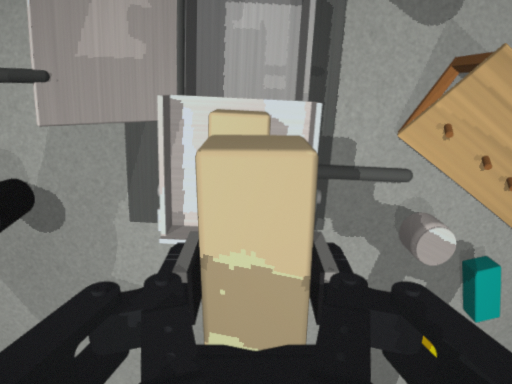

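Call:
drive_tool:
  deltas:
    - {"claw":1,"translation":[2,13,-15],"twist":[0.4,0.9,-2.3]}
    - {"claw":1,"translation":[0,0,-20],"twist":[0,0,0]}
    - {"claw":1,"translation":[0,0,-20],"twist":[0,0,0]}
    - {"claw":1,"translation":[0,0,-15],"twist":[0,0,0]}
    - {"claw":1,"translation":[0,0,0],"twist":[0,0,0]}
    - {"claw":1,"translation":[0,0,0],"twist":[0,0,0]}

```text
time_s: 20.75
position: [0.4836, 0.0378, 0.2846]
ee_rot: [[0.111, 0.003, 0.994], [-0.994, -0.002, 0.111], [0.003, -1.0, 0.003]]
ft_force: [0.8, -0.7, -1.8]
grip_width: 0.518
```

```bash
python3 - <<'E'
from rot import *
todo(DN,(0.4835,.0418,.2685))
e=grab('scene','s9')
cv2.imwrite('pics/s9b.png',cv2.resize(e['frame'][130:220,200:320],(800,600),interpolation=cv2.INTER_CUBIC))
E
```

```text
pos [0.4836 0.0378 0.2846] rotvec [0.13 0.18 0.02] mag 0.2
dpos mm [ -0.1   4.  -16.1]
q [-9.50e+00 -4.00e+00  1.01e+02 -1.00e-01  8.29e+01  7.41e+01] f [ 0.8 -0.7 -1.8] g 0.5178266313242672
```

View pics/s9b.png

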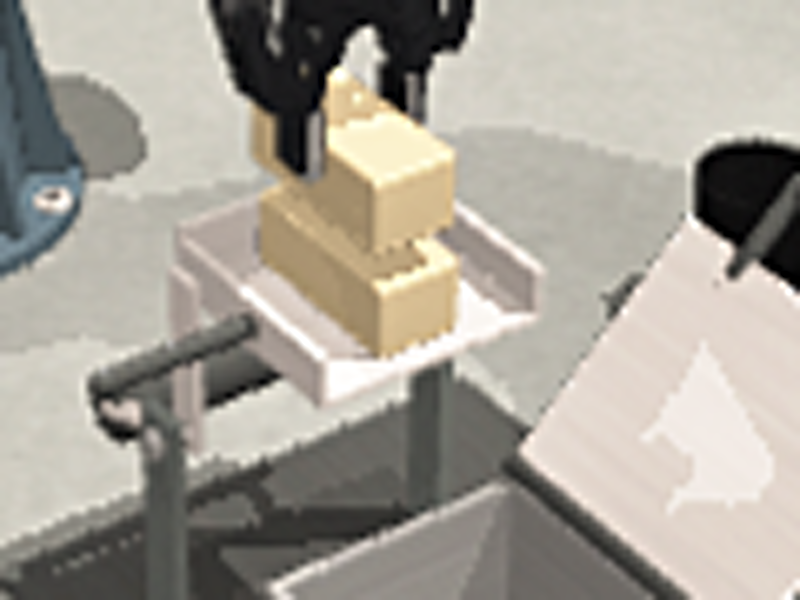

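Call:
drive_tool:
  deltas:
    - {"claw":1,"translation":[0,4,-6],"twist":[0,0,0]}
    - {"claw":1,"translation":[0,0,-6],"twist":[0,0,0]}
    - {"claw":1,"translation":[0,0,-2],"twist":[0,0,0]}
    - {"claw":1,"translation":[0,0,0],"twist":[0,0,0]}

```text
time_s: 21.2
position: [0.4836, 0.043, 0.2699]
ee_rot: [[0.111, 0.002, 0.994], [-0.994, -0.002, 0.111], [0.002, -1.0, 0.002]]
ft_force: [-0.3, -0.2, -1.2]
grip_width: 0.516
```

```bash
python3 - <<'E'
from rot import *
todo(DN,(0.4835,.0418,.2685))
e=grab('scene','s10')
cv2.imwrite('pics/s10b.png',cv2.resize(e['frame'][130:220,200:320],(800,600),interpolation=cv2.INTER_CUBIC))
E
```

```text
pos [0.4836 0.043  0.2699] rotvec [ 0.09  0.11 -0.01] mag 0.1
dpos mm [-0.1 -1.2 -1.4]
q [-8.90e+00 -3.30e+00  1.02e+02 -1.00e-01  8.12e+01  7.47e+01] f [-0.3 -0.2 -1.2] g 0.5157079400255042
```

View pics/s10b.png

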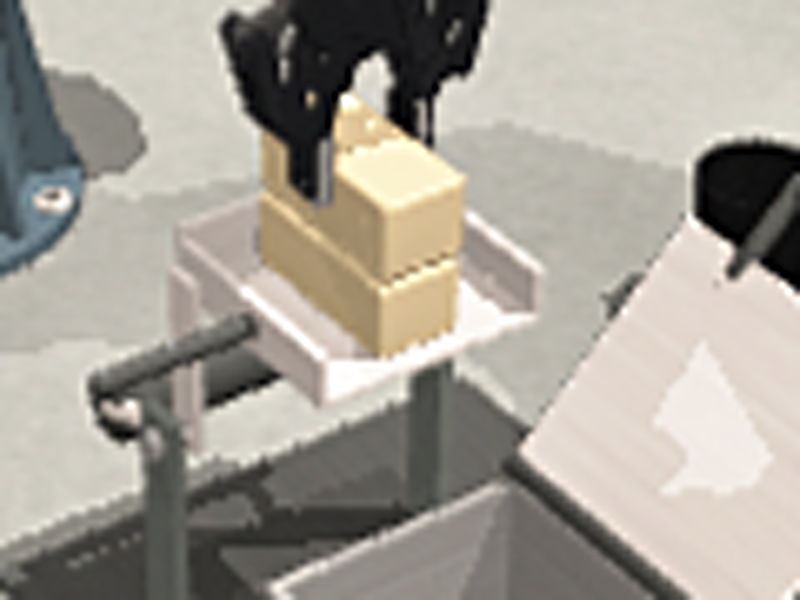

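Call:
drive_tool:
  deltas:
    - {"claw":1,"translation":[0,-1,-1.5],"twist":[0,0,0]}
    - {"claw":1,"translation":[0,0,0],"twist":[0,0,0]}
    - {"claw":1,"translation":[0,0,0],"twist":[0,0,0]}
    - {"claw":-1,"translation":[0,0,0],"twist":[0,0,0]}
    - {"claw":-1,"translation":[0,0,2],"twist":[0,0,0]}
    - {"claw":-1,"translation":[0,0,35],"twist":[0,0,0]}
    - {"claw":-1,"translation":[0,0,45],"twist":[0,0,0]}
    - {"claw":-1,"translation":[0,0,45],"twist":[0,0,0]}
    - {"claw":-1,"translation":[0,0,10],"twist":[0,0,0]}
    - {"claw":-1,"translation":[0,0,0],"twist":[0,0,0]}

```text
time_s: 22.25
position: [0.4848, 0.0417, 0.4085]
ee_rot: [[0.111, 0.008, 0.994], [-0.994, -0.002, 0.111], [0.003, -1.0, 0.008]]
ft_force: [0.2, 0.4, -0.2]
grip_width: 0.997
```

```bash
python3 - <<'E'
from rot import *
todo(DN,(0.4835,.0418,.2685))
e=grab('scene','s11')
cv2.imwrite('pics/s11b.png',cv2.resize(e['frame'][130:250,190:350],(800,600),interpolation=cv2.INTER_CUBIC))
E
```

```text
pos [0.4848 0.0417 0.4085] rotvec [0.14 0.46 0.  ] mag 0.5
dpos mm [-1.3e+00  1.0e-01 -1.4e+02]
q [-9.  -6.8 89.7 -0.1 96.6 74.6] f [ 0.2  0.4 -0.2] g 0.9972677188515547
```

View pics/s11b.png

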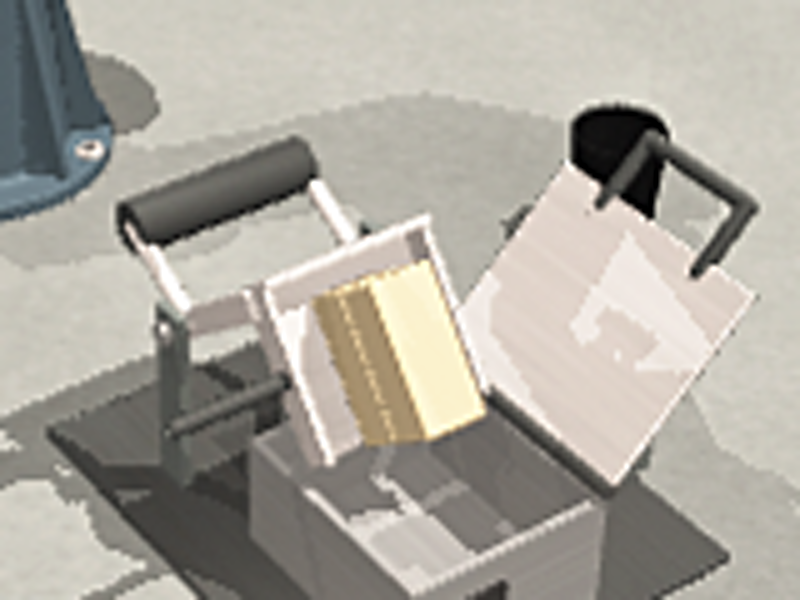

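Tipping, blocks sliding. Wait for them to settle.

Call:
drive_tool:
  deltas:
    - {"claw":-1,"translation":[0,-20,0],"twist":[0,0,0]}
    - {"claw":-1,"translation":[0,-30,0],"twist":[0,0,0]}
    - {"claw":-1,"translation":[0,-30,0],"twist":[0,0,0]}
    - {"claw":-1,"translation":[0,-30,0],"twist":[0,0,0]}
    - {"claw":-1,"translation":[0,-20,0],"twist":[0,0,0]}
    - {"claw":-1,"translation":[0,0,0],"twist":[0,0,0]}
    - {"claw":-1,"translation":[0,0,0],"twist":[0,0,0]}

```text
time_s: 23.0
position: [0.4833, -0.0879, 0.404]
ee_rot: [[0.11, -0.0, 0.994], [-0.994, 0.0, 0.11], [-0.0, -1.0, -0.0]]
ft_force: [-0.0, 0.2, 0.0]
grip_width: 0.997
```

```bash
python3 - <<'E'
from rot import *
todo(DN,(0.4835,.0418,.2685))
e=grab('scene','s12')
cv2.imwrite('pics/s12b.png',cv2.resize(e['frame'][130:250,190:350],(800,600),interpolation=cv2.INTER_CUBIC))
grab('wrist','w12')
E
```

```text
pos [ 0.4833 -0.0879  0.404 ] rotvec [-0.01 -0.    0.07] mag 0.1
dpos mm [   0.2  129.7 -135.5]
q [-24.2  -5.8  89.2   0.   96.5  59.5] f [-0.   0.2  0. ] g 0.997199600321836
```

View pics/s12b.png

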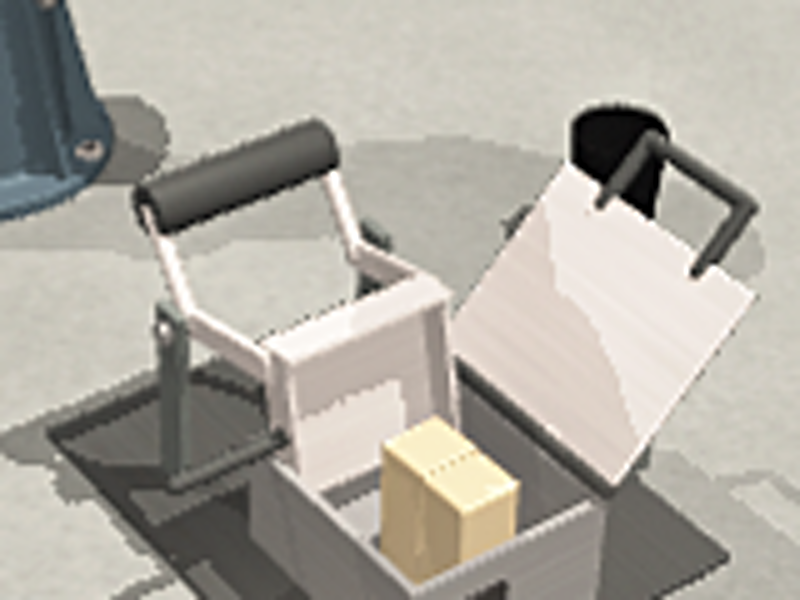

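View pics/w12.png

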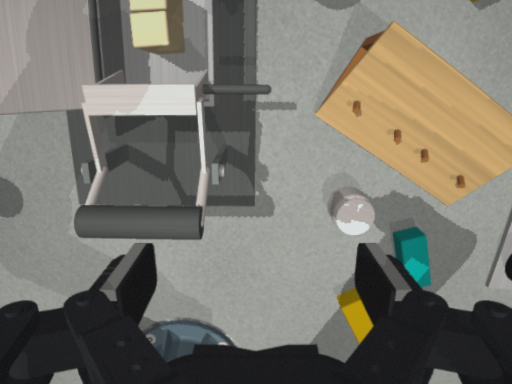

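```bash
python3 - <<'E'
from rot import *
import st
d=load('w12');R,t=st.T(st.r.x)
cv2.imwrite('pics/w12b.png',cv2.resize(cv2.imread('pics/w12.png')[0:130,50:300],None,fx=3.2,fy=3.2,interpolation=cv2.INTER_CUBIC))
for u,v,z in [(131,13,.114),(168,11,.114),(133,48,.114),(170,46,.114)]: print((R.T@(onz(d,u,v,z)-t)).round(4))
S=lambda u,v:(190+u/5,130+v/5); e=load('s12')
for u,v in [(383,450),(434,418),(519,487),(462,516)]: print('sc',(R.T@(onz(e,*S(u,v),.114)-t)).round(4))
e=d
for b in (1.35,1.3): 
  X=np.array([-.1+.05*np.cos(b)+.09*np.sin(b),-.142,.13+.09*np.cos(b)-.05*np.sin(b)]); print(proj(d,R@X+t),'bar end; meas 268,90')
X[1]=-.12; 
b=1.35;X=np.array([-.1+.05*np.cos(b)+.09*np.sin(b),-.12,.13+.09*np.cos(b)-.05*np.sin(b)]); print('grip world',R@X+t,X)
E
```

```text
[0.0866 0.0195 0.114 ]
[ 0.0878 -0.0245  0.114 ]
[0.0473 0.0201 0.114 ]
[ 0.0487 -0.0247  0.114 ]
sc [ 0.0587 -0.029   0.114 ]
sc [0.0526 0.015  0.114 ]
sc [0.1328 0.017  0.114 ]
sc [ 0.1334 -0.027   0.114 ]
[267.94052743  88.43653578] bar end; meas 268,90
[268.09122475  87.39072633] bar end; meas 268,90
grip world [ 0.54850334 -0.07246107  0.10092443] [-0.00123456 -0.12        0.10092443]
```

View pics/w12b.png

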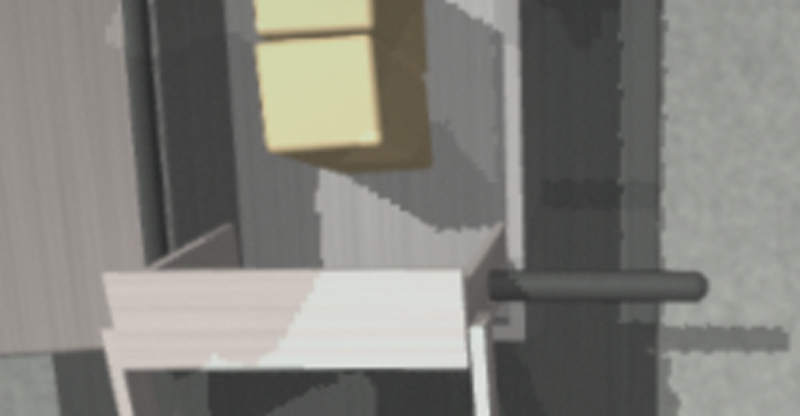

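Call:
drive_tool:
  deltas:
    - {"claw":0,"translation":[5,0,0],"twist":[0,0,-8.2]}
    - {"claw":0,"translation":[6,0,0],"twist":[0,0,-8.2]}
    - {"claw":0,"translation":[6,0,-15],"twist":[0,0,-8.2]}
    - {"claw":0,"translation":[6,0,-20],"twist":[0,0,-8.2]}
    - {"claw":0,"translation":[7,0,-20],"twist":[0,0,-8.2]}
    - {"claw":0,"translation":[7,2,-20],"twist":[0,0,-8.2]}
    - {"claw":0,"translation":[7,2,-20],"twist":[0,0,-8.2]}
    - {"claw":0,"translation":[7,3,-20],"twist":[0,0,-8.2]}
    - {"claw":0,"translation":[7,3,-20],"twist":[0,0,-8.2]}
    - {"claw":0,"translation":[7,3,-20],"twist":[0,0,-8.2]}

```text
time_s: 24.1
position: [0.549, -0.0736, 0.2499]
ee_rot: [[-0.97, -0.001, 0.244], [-0.244, -0.003, -0.97], [0.002, -1.0, 0.002]]
ft_force: [0.5, 0.4, 0.2]
grip_width: 0.502
```

```bash
cat >> rot.py <<'E'
DN2=Ro.from_euler('z',-90,degrees=True).as_matrix()@DN
E
python3 - <<'E'
from rot import *
todo(DN2,(0.5485,-.0725,.082))
E
```

```text
pos [ 0.549  -0.0736  0.2499] rotvec [ 0.16 -0.09 -7.76] mag 7.8
dpos mm [  -0.5    1.1 -167.9]
q [-19.8   6.8  93.9  -0.2  79.3 146.1] f [0.5 0.4 0.2] g 0.5020712728235638
```

Call:
drive_tool:
  deltas:
    - {"claw":0,"translation":[0,0,-25],"twist":[0,0,-7.7]}
    - {"claw":0,"translation":[0,0,-35],"twist":[0,0,0]}
    - {"claw":0,"translation":[0,0,-25],"twist":[0,0,0]}
    - {"claw":0,"translation":[0,0,0],"twist":[0,0,0]}

```text
time_s: 24.5
position: [0.5459, -0.0729, 0.1617]
ee_rot: [[-0.993, -0.009, 0.118], [-0.118, 0.0, -0.993], [0.009, -1.0, -0.001]]
ft_force: [-0.5, 0.7, -0.6]
grip_width: 0.498
```

```bash
python3 - <<'E'
from rot import *
todo(DN2,(0.5485,-.0725,.082))
e=grab('scene','s13')
cv2.imwrite('pics/s13b.png',cv2.resize(e['frame'][130:250,190:350],(800,600),interpolation=cv2.INTER_CUBIC))
grab('wrist','w13')
E
```

```text
pos [ 0.5459 -0.0729  0.1617] rotvec [-0.   -0.53 -0.38] mag 0.7
dpos mm [  2.6   0.4 -79.7]
q [-19.8  11.8  98.8  -0.2  69.8 153.5] f [-0.5  0.7 -0.6] g 0.4978907936298446
```

View pics/s13b.png

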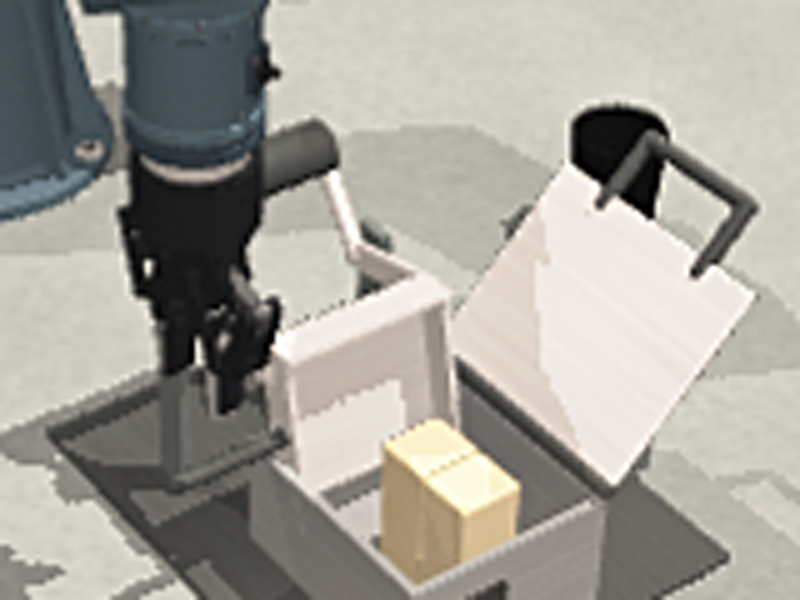

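View pics/w13.png

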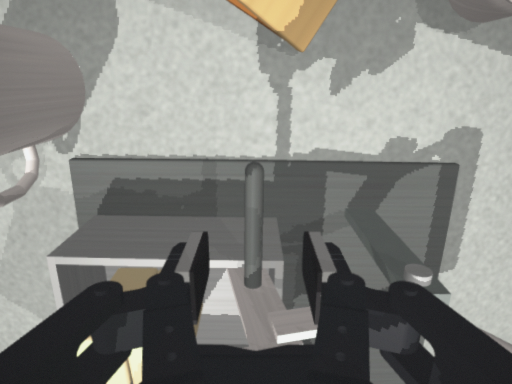

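Call:
drive_tool:
  deltas:
    - {"claw":0,"translation":[2.5,0,-25],"twist":[0,-0.5,0]}
    - {"claw":0,"translation":[0,0,-30],"twist":[0,0,0]}
    - {"claw":0,"translation":[0,0,-24],"twist":[0,0,0]}
    - {"claw":0,"translation":[0,0,0],"twist":[0,0,0]}
    - {"claw":1,"translation":[0,0,0],"twist":[0,0,0]}
    - {"claw":1,"translation":[0,0,0],"twist":[0,0,0]}
    - {"claw":1,"translation":[0,0,0],"twist":[0,0,0]}
    - {"claw":1,"translation":[0,0,0],"twist":[0,0,0]}
    - {"claw":1,"translation":[0,0,0],"twist":[0,0,0]}
  grip_force: 25

```text
time_s: 25.5
position: [0.5488, -0.0758, 0.089]
ee_rot: [[-0.993, 0.001, 0.117], [-0.117, -0.004, -0.993], [-0.001, -1.0, 0.004]]
ft_force: [-17.2, -2.6, 13.3]
grip_width: 0.13
```

```bash
python3 - <<'E'
from rot import *
todo(DN2,(0.5485,-.0725,.082))
xv=np.array([np.cos(.1114),np.sin(.1114)])
f=lambda b:np.array([50*np.cos(b)+90*np.sin(b),90*np.cos(b)-50*np.sin(b)])
bs=np.linspace(1.35,0,16)
for i in range(1,16):
    q=f(bs[i])-f(bs[i-1]); print(i,bs[i].round(2),(xv*q[0]).round(1),q[1].round(1))
E
```

```text
pos [ 0.5488 -0.0758  0.089 ] rotvec [ 0.24  0.06 -0.33] mag 0.4
dpos mm [-0.3  3.3 -7. ]
q [-20.   17.5 101.4  -0.2  61.  153.4] f [-17.2  -2.6  13.3] g 0.13045354228978132
1 1.26 [2.2 0.2] 9.0
2 1.17 [1.4 0.2] 9.2
3 1.08 [0.6 0.1] 9.2
4 0.99 [-0.3 -0. ] 9.3
5 0.9 [-1.1 -0.1] 9.2
6 0.81 [-1.9 -0.2] 9.1
7 0.72 [-2.7 -0.3] 8.9
8 0.63 [-3.5 -0.4] 8.6
9 0.54 [-4.2 -0.5] 8.2
10 0.45 [-5.  -0.6] 7.8
11 0.36 [-5.6 -0.6] 7.3
12 0.27 [-6.3 -0.7] 6.8
13 0.18 [-6.8 -0.8] 6.2
14 0.09 [-7.4 -0.8] 5.5
15 0.0 [-7.8 -0.9] 4.9
```

Call:
drive_tool:
  deltas:
    - {"claw":1,"translation":[0.5,0,9],"twist":[0,0,0]}
    - {"claw":1,"translation":[1.0,0.2,9.2],"twist":[0,0,0]}
    - {"claw":1,"translation":[0.6,0.1,9.2],"twist":[0,0,0]}
    - {"claw":1,"translation":[-0.3,0,9.3],"twist":[0,0,0]}
    - {"claw":1,"translation":[-1.1,-0.1,9.2],"twist":[0,0,0]}
    - {"claw":1,"translation":[0,0,0],"twist":[0,0,0]}

```text
time_s: 26.1
position: [0.5513, -0.0755, 0.1348]
ee_rot: [[-0.993, 0.006, 0.116], [-0.116, -0.004, -0.993], [-0.005, -1.0, 0.005]]
ft_force: [-6.2, -2.9, -2.1]
grip_width: 0.125
```

```bash
python3 - <<'E'
from rot import *
todo(DN2)
e=grab('scene','s14')
cv2.imwrite('pics/s14b.png',cv2.resize(e['frame'][130:250,190:350],(800,600),interpolation=cv2.INTER_CUBIC))
E
```

```text
pos [ 0.5513 -0.0755  0.1348] rotvec [ 0.25  0.33 -0.3 ] mag 0.5
q [-2.000e+01  1.390e+01  9.980e+01 -1.000e-01  6.590e+01  1.534e+02] f [-6.2 -2.9 -2.1] g 0.12514846252374995
```

View pics/s14b.png

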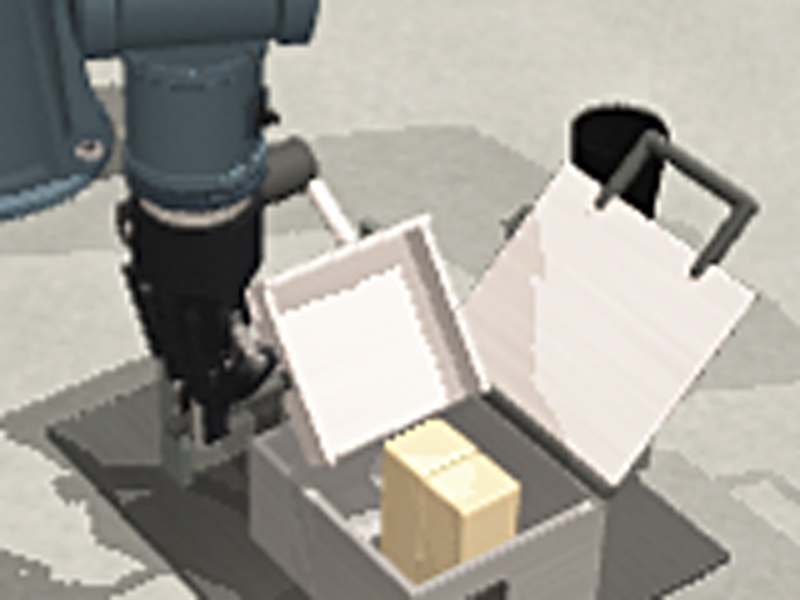

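Blocks clear of the pan. Continue the arc.

Call:
drive_tool:
  deltas:
    - {"claw":1,"translation":[-1.9,-0.2,9.1],"twist":[0,0,0]}
    - {"claw":1,"translation":[-2.7,-0.3,8.9],"twist":[0,0,0]}
    - {"claw":1,"translation":[-3.5,-0.4,8.6],"twist":[0,0,0]}
    - {"claw":1,"translation":[-4.2,-0.5,8.2],"twist":[0,0,0]}
    - {"claw":1,"translation":[-5,-0.6,7.8],"twist":[0,0,0]}
    - {"claw":1,"translation":[-5.6,-0.6,7.3],"twist":[0,0,0]}
    - {"claw":1,"translation":[-6.3,-0.7,6.8],"twist":[0,0,0]}
    - {"claw":1,"translation":[-6.8,-0.8,6.2],"twist":[0,0,0]}
    - {"claw":1,"translation":[-5,-0.6,3.8],"twist":[0,0,0]}
    - {"claw":1,"translation":[0,0,0],"twist":[0,0,0]}

```text
time_s: 27.15
position: [0.5126, -0.0796, 0.2021]
ee_rot: [[-0.993, 0.013, 0.116], [-0.116, -0.003, -0.993], [-0.012, -1.0, 0.005]]
ft_force: [4.9, 3.0, 6.7]
grip_width: 0.129
```

Call:
drive_tool:
  deltas:
    - {"claw":1,"translation":[-3.5,-0.4,2.3],"twist":[0,0,0]}
    - {"claw":1,"translation":[-3.5,-0.4,2.3],"twist":[0,0,0]}
    - {"claw":1,"translation":[-2,-0.2,1.2],"twist":[0,0,0]}
    - {"claw":1,"translation":[0,0,0],"twist":[0,0,0]}

```text
time_s: 27.55
position: [0.5042, -0.0805, 0.2081]
ee_rot: [[-0.993, 0.014, 0.116], [-0.116, -0.003, -0.993], [-0.013, -1.0, 0.005]]
ft_force: [5.2, 3.0, 7.6]
grip_width: 0.127
```

```bash
python3 - <<'E'
from rot import *
todo(DN2)
e=grab('scene','s15')
cv2.imwrite('pics/s15b.png',cv2.resize(e['frame'][130:250,190:350],(800,600),interpolation=cv2.INTER_CUBIC))
E
```

```text
pos [ 0.5042 -0.0805  0.2081] rotvec [ 0.2  0.8 -0.3] mag 0.9
q [-2.250e+01  2.800e+00  1.032e+02  1.000e-01  7.320e+01  1.508e+02] f [5.2 3.  7.6] g 0.12719157632270212
```

View pics/s15b.png

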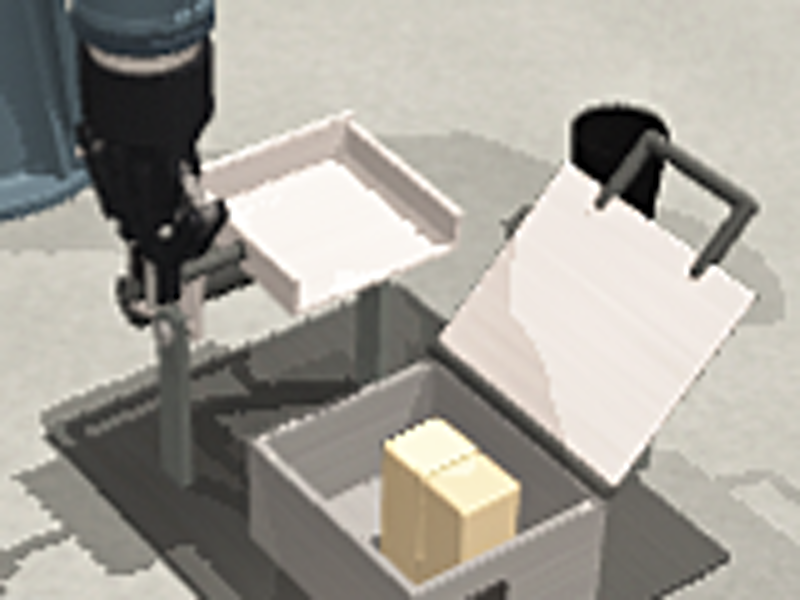

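Call:
drive_tool:
  deltas:
    - {"claw":1,"translation":[-2,-0.2,1],"twist":[0,0,0]}
    - {"claw":1,"translation":[-2,-0.2,1],"twist":[0,0,0]}
    - {"claw":1,"translation":[0,0,0],"twist":[0,0,0]}
    - {"claw":0.6,"translation":[0,0,0],"twist":[0,0,0]}
    - {"claw":0.3,"translation":[0,0,0],"twist":[0,0,0]}
    - {"claw":0.2,"translation":[0,0,0],"twist":[0,0,0]}
    - {"claw":0.2,"translation":[0,0,10],"twist":[0,0,0]}
    - {"claw":0.2,"translation":[0,0,30],"twist":[0,0,0]}
    - {"claw":0.2,"translation":[0,0,40],"twist":[0,0,0]}
    - {"claw":0.2,"translation":[0,-20,40],"twist":[0,0,0]}

```text
time_s: 28.6
position: [0.4975, -0.0995, 0.3288]
ee_rot: [[-0.993, 0.006, 0.119], [-0.119, -0.002, -0.993], [-0.006, -1.0, 0.002]]
ft_force: [0.8, -1.2, 0.3]
grip_width: 0.401
```

Call:
drive_tool:
  deltas:
    - {"claw":0.2,"translation":[0,-30,20],"twist":[0,0,0]}
    - {"claw":0.2,"translation":[0,-30,0],"twist":[0,0,0]}
    - {"claw":0.2,"translation":[0,0,0],"twist":[0,0,0]}
    - {"claw":0.2,"translation":[0,0,0],"twist":[0,0,0]}
    - {"claw":0.2,"translation":[0,0,0],"twist":[0,0,0]}

```text
time_s: 29.1
position: [0.4978, -0.1603, 0.347]
ee_rot: [[-0.993, 0.006, 0.117], [-0.117, -0.002, -0.993], [-0.006, -1.0, 0.003]]
ft_force: [-0.7, -0.1, -0.1]
grip_width: 0.403
```

```bash
python3 - <<'E'
from rot import *
import st
todo(DN2)
e=grab('scene','s16'); g=grab('side','d16')
cv2.imwrite('pics/s16b.png',cv2.resize(e['frame'][130:250,190:350],(800,600),interpolation=cv2.INTER_CUBIC))
R,t=st.T(st.r.x)
for b in (0,.1): 
  X=np.array([-.1+.05*np.cos(b)+.09*np.sin(b),-.142,.13+.09*np.cos(b)-.05*np.sin(b)]); p=proj(e,R@X+t); print(b,(p-[190,130])*5)
  X=np.array([-.1+.107*np.cos(b)+.08*np.sin(b),-.058,.13+.08*np.cos(b)-.107*np.sin(b)]); p=proj(e,R@X+t); print('pan front',b,(p-[190,130])*5)
print(np.abs(e['frame'].astype(int)-cv2.imread('pics/scene0.png')).sum(2)[225:310,225:275].mean())
E
```

```text
pos [ 0.4978 -0.1603  0.347 ] rotvec [ 0.12  0.35 -0.31] mag 0.5
q [-3.090e+01 -9.000e-01  9.090e+01  1.000e-01  8.960e+01  1.424e+02] f [-0.7 -0.1 -0.1] g 0.4032463923058341
0 [123.32479283 286.51559745]
pan front 0 [295.49074756 298.41710893]
0.1 [131.59268184 301.19167705]
pan front 0.1 [302.69279454 319.52890939]
36.05882352941177
```

View pics/s16b.png

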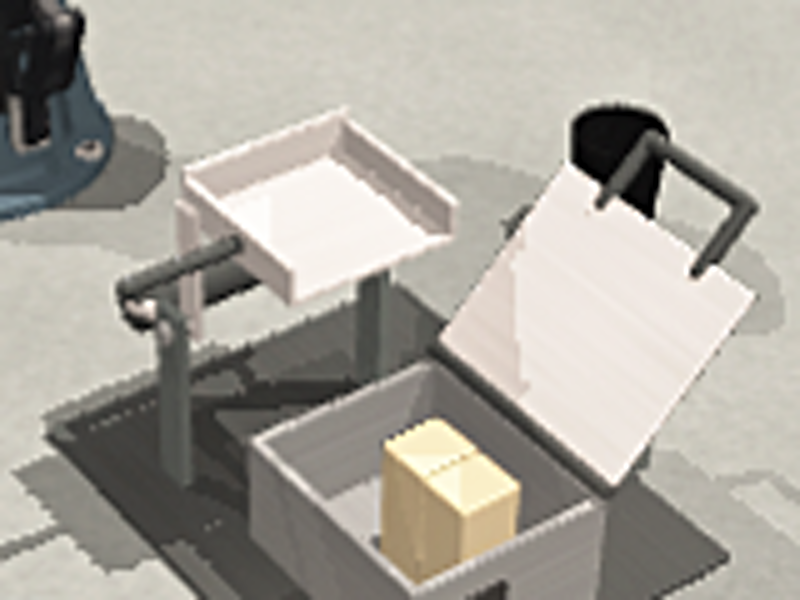

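View pics/d16.png

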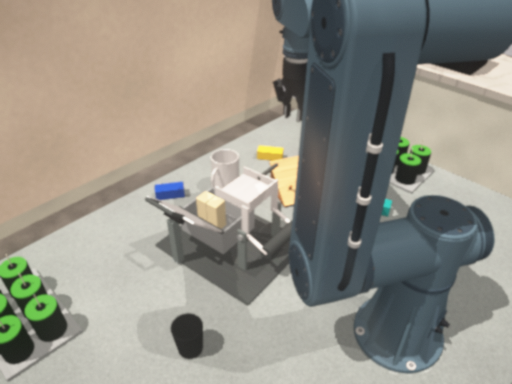

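```bash
python3 -c "
from rig import close_job; print(close_job())"
```

```text
the job is handed in; nothing more can be done
None
```

The tank is charged and the job is handed in at about 29 s of the 72 s allowed. `close_job` gives no verdict.

- **Flap:** I swung it over by its bar and lowered it slowly onto its stop. The last pictures show it still open, at about 2.35 rad.
- **Blocks:** I set block A in mid-pan and it stayed upright when let go. Block B went on top of it, and its weight tripped the skip. Both slid into the tank, where they now stand on end side by side. Their centres should be about 50 mm above the tank floor, within the 76 mm limit. They looked the same in every picture taken after they landed, so they appear at rest.
- **Skip:** I swung it back by its side bar, clear of the blocks. In the last picture the bar and pan edge match the drawn position for 0 rad and not the one for 0.1 rad.
- **Surroundings:** The gripper ended clear of everything. The pitcher, jar and look-alike blocks appear unmoved. The last side view hides the tin, so my latest look at it was when the skip had just tipped.

Two measurements were less tight. The rack corners fitted only to within about 3.5 pixels. The two cameras disagreed by 5 to 10 mm on the near edge of the standing blocks. Neither affected the result.

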